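# Proof-pull a pressed-in lug on the sloping pull tester

## Task

Prove that the aluminium lug pressed into the loose steel carrier plate holds: slide the plate by its lug down under the lips of the sloping pull tester until it is fully home against the stop, then pull the lug slowly and ever harder, square to the slope, until the tester's pointer stands between its two long marks, and hold it there for a full second. Ease the bed gently back down with the plate still home, without jerking it or letting it snap back, and never pull beyond the upper mark. Then slide the plate out up the slope and set it down flat, lug up, in the free end of the green tray that already holds an aluminium block, without dropping it, leaving that block, the tray and everything else where they are.

Things in the scene. Friction and masses are not known exactly. Their poses are not given: they have to be found in the camera images.
- carrier_lug (a point): Loose carrier: flat steel plate 80 (x) x 90 (y) x 5 mm, 0.13-0.21 kg, with an upright flat-sided aluminium lug in its centre, 24 (x) x 14 (y) mm, 44 mm tall above the plate: grip it across its 14 mm (y). Point: lug centre, 27 mm above the plate's underside, 22 mm below the lug's top. z up along the lug; x starts within 0.5 rad of ahead. Half a turn about z makes no difference.
- carrier: The same carrier; origin at the centre of the plate's underside, axes as for the lug.
- bed_seat (a point): Seat on the tester's bed: where the centre of the plate's underside lies when fully home (lug centre then 27 mm out along z). 75 mm above the bench; moves with the bed. The bed slopes 25 degrees down to the robot: x points up the slope, away from the robot, y left, z out of the bed, leaning 25 degrees from vertical to the robot. Stop face at x = -40 mm, 10 mm high.
- slot_mouth (a point): Open upper end of the tester's slot, on the bed face 28 mm up the slope from the seat; axes as the seat's. In seat coordinates: side walls at y = +-47 mm (2 mm play a side); lips 8 to 12 mm above the bed (3 mm play) reach in to y = +-37 mm, from the stop up to x = 12, then flare to x = 28 (18 mm high; walls flare to x = 38). Bare bed to x = 70. A plate centred at x = 80 is clear of the slot.
- gauge_scale (a point): Zero mark of the tester's aluminium scale, right of the slot, at seat x = -33, y = -80 mm; the scale is fixed, 28 mm wide and reaches 44 mm above the bed. Axes as the seat's. Short mark at zero, two long marks 12 and 20 mm out along z; the black pointer beside it is fixed to the bed.
- pull_gauge (a joint): Travel (m) of the tester's sprung grey bed out square to its slope (seat's z), shown by the pointer; 0 at rest, long marks at 0.012 and 0.020, end 0.030. Spring 700 N/m, about 2 N preload; with bed and plate the pull is about 14 N at the lower mark, 19 N at the upper. It moves only after the plate's 3 mm play under the lips is taken up.
- green_tray: Green open tray, 126 (x) x 196 (y) x 30 mm, loose, 0.4 kg. Origin at the centre of its underside, z up; floor 2 mm thick, inner floor about 104 x 174 mm, rim about 28 mm high. A block lies in its +y end (another green tray far back on the bench is empty and not meant); the free end is centred about y = -35 mm.
- tray_block_mid (a point): Aluminium block 50 x 30 x 20 mm with a small hole, lying loose in the +y end of the green tray, 50 mm side along the tray's x; this point is its centre.
- drill_block: aluminium cube, 30 mm, with a small hole in its top, standing at the front left; bystander. Origin at the centre of its underside.
- wire_brush: wooden-handled brass wire brush, 175 mm long, lying behind the work; bystander. Origin at the centre of its underside.
- eye_loupe: black cup-shaped loupe, 34 mm across, 31 mm high, standing behind the work; bystander. Origin at the centre of its underside.
- tape_roll: roll of pale masking tape, 100 mm across, 25 mm high, lying behind on the right; bystander. Origin at the centre of its underside.
- hex_key: black L-shaped hex key, 78 mm long, lying near the bench's front edge; bystander. Origin at the centre of its underside.
- marker: white and black marker pen, 135 mm long, lying near the bench's front edge; bystander. Origin at the centre of its underside.
Not all that is in view belongs to the job. Several things look just like the carrier: the one meant starts farthest from the robot's base.

How it is judged:
On the way, in this order (a step that is already met when the one before it is completed fails the run):
1. the carrier plate is fully home under the lips, against the stop, with the bed at rest (x of carrier_lug in the frame of bed_seat between -0.004 and 0.005 m and y of carrier_lug in the frame of bed_seat between -0.005 and 0.005 m and z of carrier_lug in the frame of bed_seat between 0.023 and 0.033 m and value of joint pull_gauge below 0.003 m), for 0.2 s.
2. the lug is pulled so that the pointer stands between the two long marks (0.011 to 0.021), held 0.7 s, with the bed itself not touched (x of carrier_lug in the frame of bed_seat between -0.004 and 0.005 m and y of carrier_lug in the frame of bed_seat between -0.005 and 0.005 m and z of carrier_lug in the frame of bed_seat between 0.023 and 0.033 m and value of joint pull_gauge between 0.011 and 0.021 m and contact force between the fingers and carrier above 2 N and contact force between the fingers and pull_gauge below 0.5 N), for 0.7 s.
3. the bed is eased back to rest with the plate still home (all of step 1), for 0.1 s.
At the end, for the whole second after the job is handed in: The carrier lies flat (within 0.08 rad), lug up, on the floor of the green tray, at rest and released; the tester's bed is back at rest (under 2 mm); the tray stands flat, within 30 mm of where it was (x of carrier_lug in the frame of green_tray between -0.055 and 0.055 m and y of carrier_lug in the frame of green_tray between -0.09 and 0.09 m and z of carrier_lug in the frame of green_tray below 0.034 m and angle between carrier_lug's own z axis and vertical below 0.08 rad and linear speed of carrier below 0.02 m/s and value of joint pull_gauge below 0.002 m and distance of green_tray from where it was at the start of the episode below 0.03 m and angle between green_tray's own z axis and vertical below 0.05 rad); the robot touches nothing.
It fails at once if the lug is pulled beyond the upper mark (bed travel over 0.0215) (value of joint pull_gauge above 0.0215 m).
It fails at once if the bed is jerked up or let snap back (faster than 0.15 m/s) (velocity of joint pull_gauge above 0.15 m/s or velocity of joint pull_gauge below -0.15 m/s).
It fails at once if the carrier is dropped (falls freely faster than 0.5 m/s) (linear speed of carrier above 0.5 m/s and contact force between the fingers and carrier below 0.05 N).
It fails at once if the block in the tray is moved by more than 30 mm (distance of tray_block_mid from where it was at the start of the episode above 0.03 m).
It fails at once if a bystander is moved by more than 30 mm (distance of any of drill_block, wire_brush, eye_loupe, tape_roll, hex_key, marker from where it was at the start of the episode above 0.03 m).
It also fails if it takes over 61 s, if anything falls off the work surface, if the arm or the gripper's body presses on something with over 40 N, if the wrist force passes 120 N, or if a joint passes its speed limit or range.

## Robot

A 6-joint arm with a two-finger parallel gripper is mounted at the origin on a cart in front of the work surface, level with it; the furniture and walls round the work are solid. World frame = base frame: x ahead of the robot, y to its left, z up, the work surface at z = 0. Lengths are in m, angles in rad, forces in N, time in s.
With the tool pointing down it reaches from about 0.3 to 0.875 m from the base axis. Payload 6.4 kg.
Tool frame: the origin (TCP) lies between the finger pads; the fingertips stand 11 mm ahead of it and the grasp point (between the pads) lies 8 mm behind it (ctrl.tcp_to_tips is the y of the fingertips in the tool frame, in m); y points along the fingers, x is the direction in which the jaws open and shut, and the axes are right-handed (so a half turn about y gives the same grasp; the last joint's range is limited). The gripper opens to 85 mm and grips with 20 to 120 N. Pads are 22 mm wide; open, the fingers measure 114 mm over their backs; the gripper's body (76 mm by 85 mm) begins 54 mm behind the grasp point. The pads swing forward as they close: fully open they stand 13 mm farther back than shut.
Start: joints at [0.911, 0.181, 1.607, -0, 1.354, -0.206], TCP at [0.252, 0.517, 0.242] pointing down, gripper open.
Joint ranges: [-2.99, 2.99], [-0.89, 2.07], [0.3, 2.58], [-1.14, 4.28], [0, 2.63], [-3.12, 3.12]. Speed limits (rad/s): [2.57, 2.57, 3.01, 3.14, 3.14, 3.14].

## Interface

Orientations are given as a unit quaternion [w, x, y, z].
In Python, from bench import ctrl gives the robot as it stands.
- The arm moves only by the tool apply_moves, never from a script. Its argument "plan" is text: rows parted by semicolons, each of 7 numbers parted by spaces: the shift along the tool's x, y, z each as a share of 0.05 m, from -1 to 1, then the turn, a rotation vector about the tool's x, y, z each as a share of 0.12 rad, from -1 to 1, then the opening, from 0 (shut) to 1 (fully open). In form: dx dy dz wx wy wz claw; .... A call has exactly 5 rows; each row shifts and turns the commanded pose from where the row before left it, along the tool's axes as they then stand; what a row does not reach is not made up. A row lasts 1/10 s, in which the tool goes at most 50 mm and 8.59 degrees, less where a joint would pass 70% of its speed; a pose out of reach is approached as far as the arm can. A call with a number of a shift or a turn outside -1 to 1 is refused whole. A call with a gripper value outside its range is refused whole. The fingers move at their own pace and stop on an object; the grip force is fixed at half the most. Time passes only in rows, so rows that do not move let the fingers close, or fill a call up. It gives the time, the measured TCP pose, the force and the opening at its end, in the units of the state.
- ctrl.get_obs(): the state, without advancing time (a new reading comes with each control period).
- ctrl.camera(name): name is "side" or "top" or "wrist"; returns the picture (480x640x3 uint8, red, green, blue); there is no depth.
- ctrl.get_calibration(name): a dict with "intrinsics" (3x3 intrinsics, pixels), "R" (3x3) and "t" (3): a world point X has camera coordinates R X + t. Camera axes: x right, y down, z forward; pixel columns grow to the right and rows downward; lengths in m; the calibration is good to about 2 mm. The wrist camera is an equidistant fisheye: a pixel r from the principal point sees the ray r / f radians off the axis. A picture is of the moment at which its call begins: read the wrist's pose just before it. get_calibration takes no time and is no camera call; for the wrist camera it gives the pose at the moment of the call.
- ctrl.hand_in(): hands the job in, once; it reports no verdict.
Trained networks look in the newest picture that a camera, given by its name, has taken for a name from the list of things; names that differ only in an ending like _2 or _b are one class to them, and where a whole thing is asked for, a point or a joint stands for the part that bears it (a point fixed in the world has none). Each returns a list of dicts, best first, with "score" (0 to 1); they miss things now and then, are a little off and sometimes report something else, mostly with a low value. They report only what shows in the picture. A call takes as long as a camera call. They do not tell look-alikes from the thing itself.
- ctrl.recognise(camera, target): "point" ([x, y, z] in m, in world coordinates, good to about 4 mm: the middle of the surface that is visible of it).
The state is a dict: "time_s": time; "q": joint angles; "dq": joint speeds; "joint_efforts": joint torques, N m; "eef_pos": TCP position; "eef_rot": TCP orientation; "wrist_force": force on the tool from outside, world axes, zero at the start; "torque": the same for the moment, N m; "opening": opening from 0.0 (shut) to 1.0 (fully open).
Only numpy, scipy, OpenCV 4.12 (cv2) and the standard library are available. Lean on these libraries where they do the work, as an engineer would, in place of code of your own. Each camera call takes 0.05 s, during which the arm holds its last target.

## Working session

There is one attempt and no reset: what is moved stays moved. The work goes in short steps, Python scripts to look and compute and a tool call to move; the robot and the scene stay as the last step left them, time stands still between calls to the robot, and variables do not carry over. Pictures are saved under pics/ and viewed, and the job is handed in when it is done.

Besides the shell and the picture viewer there is one more tool, called after "Request:" by a JSON object that holds its "method" and its "body", one argument or row to a line. apply_moves: Moves the arm, as the interface text tells. Shift numbers are shares of 0.05 m and turn numbers shares of 0.12 rad, none past 1 either way. Its arguments: {"type":"object","properties":{"plan":{"type":"string"}},"required":["plan"]}

```bash
ls; mkdir -p pics; python3 - <<'E'
from bench import ctrl
import cv2
for n in ["top","side","wrist"]:
    im=ctrl.camera(n); cv2.imwrite(f"pics/{n}0.png",im[:,:,::-1])
    c=ctrl.get_calibration(n); print(n,c)
    for t in ["carrier_lug","carrier","bed_seat","green_tray","gauge_scale","tray_block_mid","slot_mouth"]:
        try:
            for d in ctrl.recognise(n,t): print(t,d)
        except Exception as e: print(t,e)
print(ctrl.get_obs())
E
```

```text
pics
top {'intrinsics': array([[533.22092007,   0.        , 319.2683104 ],
       [  0.        , 533.22092007, 243.26251498],
       [  0.        ,   0.        ,   1.        ]]), 'R': array([[ 0.02855689, -0.99943488,  0.01773181],
       [-0.98470499, -0.03117727, -0.17141779],
       [ 0.17187375, -0.01256545, -0.98503884]]), 't': array([-0.05474563,  0.54185929,  1.24922201])}
carrier_lug {'point': [0.4091, -0.3377, 0.0055], 'score': 0.88}
carrier_lug {'point': [0.6052, -0.0623, 0.0062], 'score': 0.78}
carrier {'point': [0.6033, -0.0596, 0.0054], 'score': 0.97}
carrier {'point': [0.556, 0.1939, 0.0862], 'score': 0.64}
bed_seat {'point': [0.5574, 0.1927, 0.0874], 'score': 0.82}
bed_seat {'point': [0.7164, -0.0307, 0.0268], 'score': 0.35}
green_tray {'point': [0.5768, -0.3632, 0.0003], 'score': 0.66}
green_tray {'point': [0.5998, -0.0645, 0.0025], 'score': 0.3}
gauge_scale {'point': [0.5485, 0.1822, 0.0737], 'score': 0.82}
gauge_scale {'point': [0.7194, -0.3817, 0.0208], 'score': 0.67}
tray_block_mid {'point': [0.7187, -0.0326, 0.0302], 'score': 0.71}
slot_mouth {'point': [0.5542, 0
[... 1616 characters left out ...]
.0298], 'score': 0.54}
{'time_s': 1.2, 'q': array([ 9.10706721e-01,  1.80769106e-01,  1.60702784e+00,  1.46042783e-05,
        1.35381097e+00, -2.06309956e-01]), 'dq': array([-6.38755643e-04, -1.69693100e-03, -6.43504656e-05,  1.97445226e-04,
       -1.29530254e-03,  4.79653400e-04]), 'joint_efforts': array([-7.60159901e-05, -4.44845402e+01, -3.51688993e+01, -3.46689621e-04,
        5.96226000e-04, -1.66930295e-05]), 'eef_pos': array([0.25204581, 0.51681533, 0.24229237]), 'eef_rot': array([ 0.5996629 , -0.59965716, -0.37470354,  0.37471715]), 'wrist_force': array([-0.30388352, -0.27299794,  0.07330275]), 'torque': array([ 0.03751601,  0.02137736, -0.0198459 ]), 'opening': 1.0025303881055014}
```

View pics/top0.png

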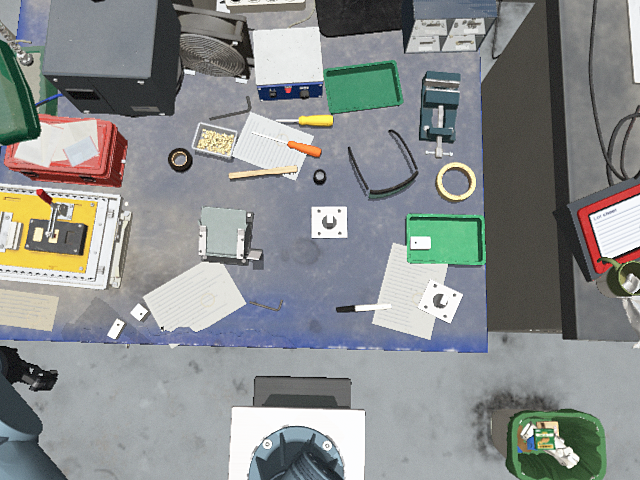

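View pics/side0.png

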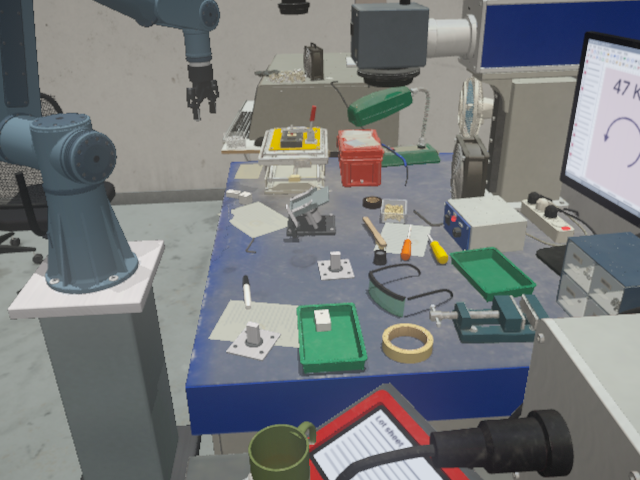

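View pics/wrist0.png

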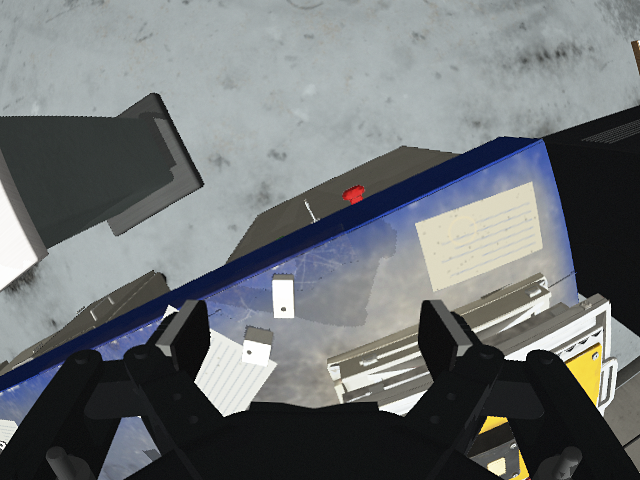

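```bash
python3 - <<'E'
import cv2
t=cv2.imread("pics/top0.png");s=cv2.imread("pics/side0.png")
def sv(n,im,x0,y0,x1,y1,k): cv2.imwrite(n,cv2.resize(im[y0:y1,x0:x1],None,fx=k,fy=k,interpolation=cv2.INTER_CUBIC))
sv("pics/t_test.png",t,180,190,280,280,7)
sv("pics/t_car.png",t,290,190,370,250,7)
sv("pics/s_test.png",s,270,170,370,250,7)
sv("pics/t_tray.png",t,390,200,500,280,7)
sv("pics/s_car.png",s,300,240,370,290,8)
E
```

```text
(no output)
```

View pics/t_test.png

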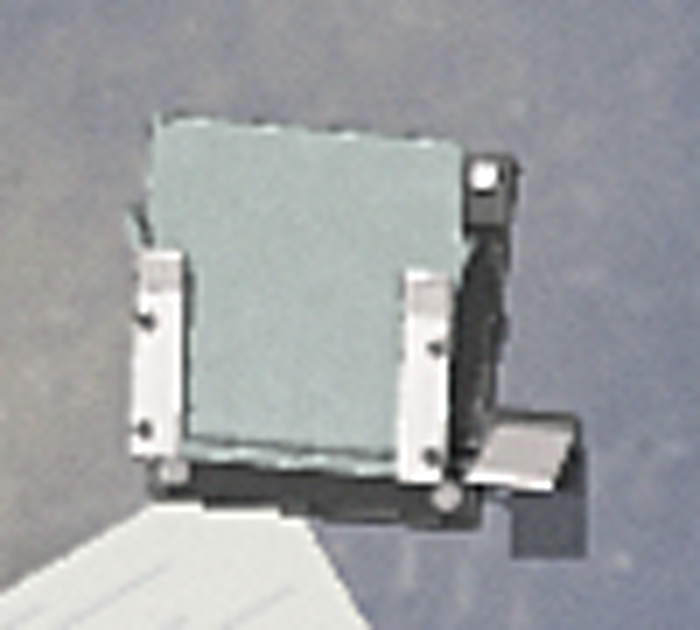

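View pics/s_test.png

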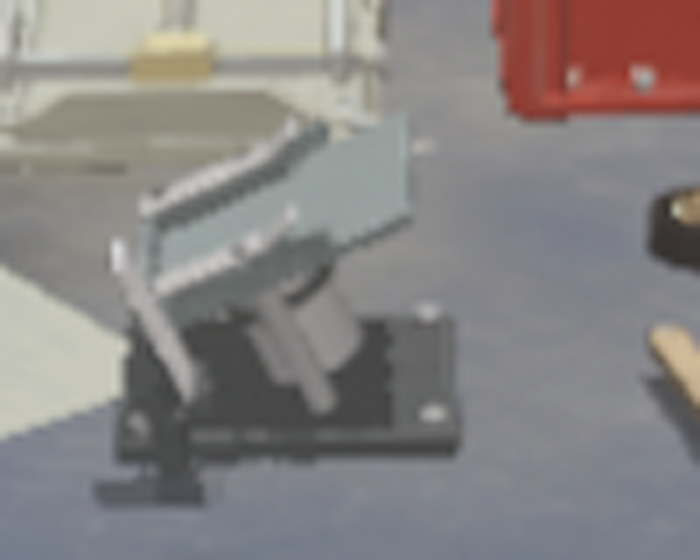

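View pics/t_car.png

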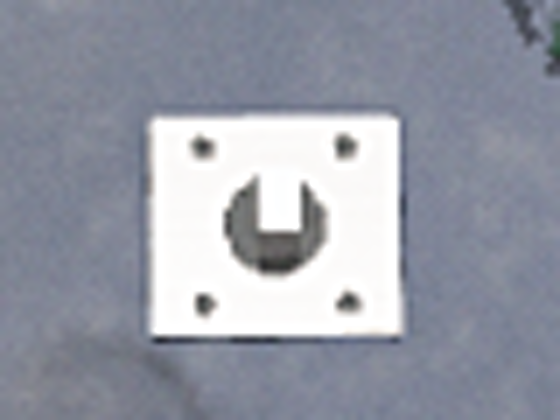

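View pics/s_car.png

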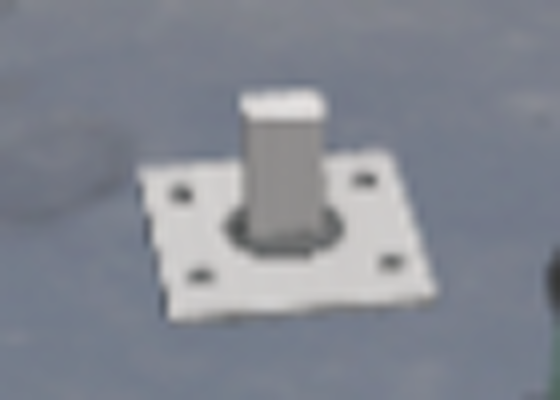

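View pics/t_tray.png

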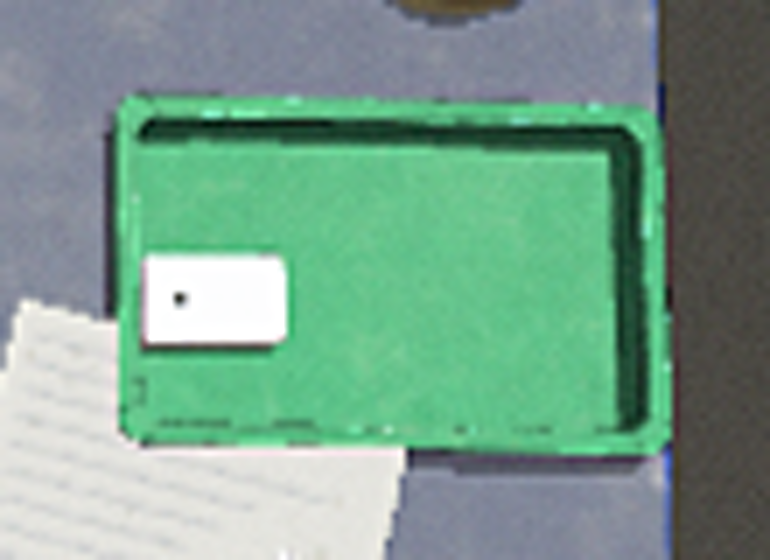

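```bash
cat > h.py <<'E'
import numpy as np, cv2
from scipy.spatial.transform import Rotation as Ro
from scipy.optimize import least_squares
from bench import ctrl
def proj(c,X):
    X=np.atleast_2d(X); P=X@c['R'].T+c['t']; K=c['intrinsics']
    return (P[:,:2]/P[:,2:])*[K[0,0],K[1,1]]+[K[0,2],K[1,2]]
def projw(c,X):
    X=np.atleast_2d(X); P=X@c['R'].T+c['t']; K=c['intrinsics']
    rxy=np.hypot(P[:,0],P[:,1]); th=np.arctan2(rxy,P[:,2])
    return P[:,:2]/rxy[:,None]*(th*K[0,0])[:,None]+[K[0,2],K[1,2]]
def rot(q): return Ro.from_quat([q[1],q[2],q[3],q[0]]).as_matrix()
def pose():
    o=ctrl.get_obs(); return rot(o['eef_rot']),np.array(o['eef_pos']),o
B=np.radians(25)
def seatR(yaw): return Ro.from_euler('ZY',[yaw,-B]).as_matrix()  # x up slope
def toolR(objR): # tool for gripping lug: tool y=-z_obj ; tool x = +-y_obj
    z=-objR[:,2]; x=objR[:,1]; return np.column_stack([x,z,np.cross(x,z)])
def need(Rt,pt,R0=None,p0=None):
    if R0 is None: R0,p0,_=pose()
    rv=Ro.from_matrix(R0.T@Rt).as_rotvec()/0.12
    print("shift in present tool axes",np.round(R0.T@(pt-p0)/0.05,2),"turn",np.round(rv,2),"shift in final tool axes",np.round(Rt.T@(pt-p0)/0.05,2))
def px(x0,y0,k,pts): return (np.array(pts)+.5)/k-.5+[x0,y0]
E
python3 - <<'E'
from h import *
T=ctrl.get_calibration("top");S=ctrl.get_calibration("side")
t=px(290,190,7,[(152,117),(398,117),(402,335),(152,337)])  # ++ , +-, --, -+
s=px(300,240,8,[(390,155),(435,295),(168,320),(140,167)])
loc=np.array([[40,45,5],[40,-45,5],[-40,-45,5],[-40,45,5]])/1e3
def f(p,w):
    X=loc@Ro.from_euler('Z',p[2]).as_matrix().T+[p[0],p[1],0]
    r=[]
    if 't' in w: r.append(proj(T,X)-t)
    if 's' in w: r.append(proj(S,X)-s)
    return np.concatenate(r).ravel()
for w in ['t','s','ts']:
    q=least_squares(f,[.6,-.065,0],args=(w,),x_scale=.01); print(w,q.x,np.round(q.fun,1))
# tester
tt=px(180,190,7,[(185,250),(405,270),(400,480),(180,458)])
tb=px(180,190,7,[(155,115),(462,147)])
sb=px(270,170,7,[(405,115),(410,215)])
def g(p,w):
    R=seatR(p[2]);o=np.array([p[0],p[1],.075])
    def W(L): return (np.array(L)/1e3)@R.T+o
    lip=W([(28,37,18),(28,-37,18),(p[4]*1e3,-37,12),(p[4]*1e3,37,12)]); bed=W([(70,p[3]*1e3,0),(70,-p[3]*1e3,0)])
    r=[]
    if 't' in w: r+=[proj(T,lip)-tt,proj(T,bed)-tb]
    if 's' in w: r+=[proj(S,bed)-sb]
    return np.concatenate(r).ravel()
for w in ['t','ts']:
    q=least_squares(g,[.55,.19,0,.05,-.04],args=(w,),x_scale=.01); print(w,q.x,np.round(q.fun,1))
# tray: rim outer corners at z=.03
tr=px(390,200,7,[(118,97),(660,108),(670,452),(122,442)])
l=np.array([[63,98,29],[63,-98,29],[-63,-98,29],[-63,98,29]])/1e3
def k(p): return (proj(T,l@Ro.from_euler('Z',p[2]).as_matrix().T+[p[0],p[1],0])-tr).ravel()
q=least_squares(k,[.55,-.35,0],x_scale=.01); print('tray',q.x,np.round(q.fun,1))
E
```

```text
t [ 0.60639077 -0.06202679  0.03560282] [-0.1  0.2  0.1  0.1  0.  -0.1  0.  -0.3]
s [ 0.60677615 -0.06649735  0.03284028] [ 0.1 -0.2 -0.   0.3  0.1 -0.5 -0.2  0.4]
ts [ 0.60671953 -0.06299006  0.03451058] [ 0.3  0.1  0.5  0.   0.4 -0.2  0.4 -0.4 -0.1 -0.9 -0.2 -0.4 -0.  -1.2
 -0.3 -0.3]
t [ 0.54683161  0.19188335 -0.06091983  0.05160748 -0.04570636] [-0.2  0.3  0.   0.4 -0.3 -0.2  0.1  0.1  0.2 -0.1  0.3 -0.6]
ts [ 0.54716078  0.19160232 -0.06497726  0.05169382 -0.04605991] [-0.   0.2  0.2  0.3 -0.3 -0.1  0.1  0.1  0.4 -0.3  0.5 -0.7 -0.3 -1.2
 -0.4 -1.3]
tray [ 0.56809528 -0.35178833  0.01113077] [-0.4 -0.4  0.2 -0.3  0.6  0.4 -0.4  0.3]
```

```bash
python3 - <<'E'
from h import *
R,p,o=pose(); print(np.round(R,3))
cR=Ro.from_euler('Z',.0345).as_matrix()
flip=np.diag([-1,1,-1])
for f in (np.eye(3),flip):
    need(toolR(cR)@f,np.array([.6066,-.063,.13]))
E
```

```text
[[ 0.438 -0.    -0.899]
 [ 0.899 -0.     0.438]
 [-0.    -1.     0.   ]]
shift in present tool axes [ -7.31   2.25 -11.46] turn [-0.   -4.07 -0.  ] shift in final tool axes [-11.83   2.25  -6.69]
shift in present tool axes [ -7.31   2.25 -11.46] turn [ 0.   22.11 -0.  ] shift in final tool axes [11.83  2.25  6.69]
```

Request:
{"method": "apply_moves", "body": {
  "plan": "-0.7 0 -0.7 0 -0.81 0 1; -0.7 0 -0.7 0 -0.81 0 1; -0.7 0 -0.6 0 -0.81 0 1; -0.8 0 -0.6 0 -0.81 0 1; -0.8 0 -0.6 0 -0.81 0 1"
}}

```text
time_s: 1.7
eef_pos: [0.3594, 0.2957, 0.2425]
eef_rot: [-0.491, 0.491, 0.509, -0.509]
wrist_force: [0.6, 1.2, 0.6]
opening: 0.998
```

```bash
cat > n.py <<'E'
from h import *
import sys
x,y,z,yaw=map(float,sys.argv[1:5]); tilt=len(sys.argv)>5
cR=Ro.from_euler('Z',yaw).as_matrix() if not tilt else seatR(yaw)
R,p,o=pose(); print(round(o['time_s'],2),np.round(p,4),np.round(o['wrist_force'],2),round(o['opening'],3)); need(toolR(cR),np.array([x,y,z]))
E
python3 n.py .6066 -.063 .13 .0345
```

```text
1.7 [0.3594 0.2957 0.2425] [0.55 1.16 0.64] 0.998
shift in present tool axes [-7.35  2.25 -4.67] turn [0.   0.02 0.  ] shift in final tool axes [-7.34  2.25 -4.69]
```

Request:
{"method": "apply_moves", "body": {
  "plan": "-1 0 -0.6 0 0 0 1; -1 0 -0.6 0 0 0 1; -1 0 -0.6 0 0 0 1; -1 0 -0.6 0 0 0 1; -1 0 -0.6 0 0 0 1"
}}

```text
time_s: 2.2
eef_pos: [0.4956, 0.0852, 0.2426]
eef_rot: [-0.492, 0.492, 0.508, -0.508]
wrist_force: [0.4, 0.6, 0.7]
opening: 0.997
```

```bash
python3 n.py .6066 -.063 .13 .0345
```

```text
2.2 [0.4956 0.0852 0.2426] [0.36 0.6  0.7 ] 0.997
shift in present tool axes [-3.03  2.25 -2.12] turn [ 0.01 -0.02  0.  ] shift in final tool axes [-3.04  2.25 -2.12]
```

Request:
{"method": "apply_moves", "body": {
  "plan": "-0.8 0.3 -0.6 0 0 0 1; -0.8 0.5 -0.6 0 0 0 1; -0.6 0.5 -0.4 0 0 0 1; 0 0.5 0 0 0 0 1; 0 0 0 0 0 0 1"
}}

```text
time_s: 2.7
eef_pos: [0.5712, -0.0149, 0.1514]
eef_rot: [0.495, -0.49, -0.506, 0.509]
wrist_force: [-1.3, -0.3, -0.6]
opening: 1.0
```

```bash
python3 n.py .6066 -.063 .13 .0345; python3 - <<'E'
from h import *
c=ctrl.get_calibration("wrist"); im=ctrl.camera("wrist")[:,:,::-1].copy(); np.save("cw1.npy",c,allow_pickle=True)
loc=np.array([[40,45,5],[40,-45,5],[-40,-45,5],[-40,45,5]])/1e3
X=loc@Ro.from_euler('Z',.0345).as_matrix().T+[.6066,-.063,0]
print(projw(c,X))
cv2.imwrite("pics/w1.png",im)
E
```

```text
2.7 [ 0.5712 -0.0149  0.1514] [-1.3  -0.27 -0.59] 1.0
shift in present tool axes [-0.98  0.42 -0.68] turn [-0.06 -0.04  0.02] shift in final tool axes [-0.98  0.43 -0.67]
[[309.45174104 316.17649367]
 [204.81941128 314.69336275]
 [194.99336656 223.77400241]
 [308.46458351 222.43192058]]
```

View pics/w1.png

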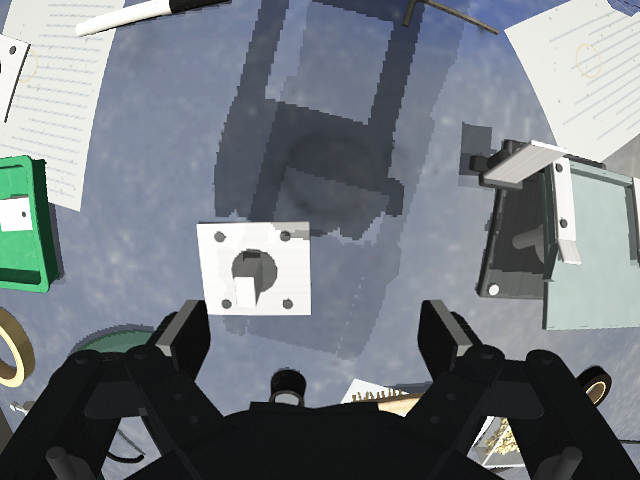

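Request:
{"method": "apply_moves", "body": {
  "plan": "-0.5 0.2 -0.34 -0.03 -0.02 0 1; -0.48 0.22 -0.34 -0.03 -0.02 0 0.6; 0 0 0 0 0 0 0.6; 0 0 0 0 0 0 0.6; 0 0 0 0 0 0 0.6"
}}

```text
time_s: 3.25
eef_pos: [0.6093, -0.0611, 0.136]
eef_rot: [-0.488, 0.492, 0.512, -0.507]
wrist_force: [0.1, 1.0, 0.1]
opening: 0.599
```

```bash
python3 n.py .6066 -.063 .024 .0345
```

```text
3.25 [ 0.6093 -0.0611  0.136 ] [0.11 1.   0.1 ] 0.599
shift in present tool axes [-0.03  2.24  0.07] turn [ 0.07  0.03 -0.  ] shift in final tool axes [-0.04  2.24  0.06]
```

Request:
{"method": "apply_moves", "body": {
  "plan": "-0.04 0.6 0.06 0.06 0 0 0.6; 0 0.6 0 0 0 0 0.6; 0 0.6 0 0 0 0 0.6; 0 0.2 0 0 0 0 0.6; 0 0 0 0 0 0 0.6"
}}

```text
time_s: 3.75
eef_pos: [0.6054, -0.0633, 0.0338]
eef_rot: [0.491, -0.49, -0.509, 0.51]
wrist_force: [0.1, -0.3, 0.5]
opening: 0.598
```

```bash
python3 n.py .6066 -.063 .024 .0345; python3 - <<'E'
from h import *
im=ctrl.camera("wrist")[:,:,::-1].copy()
cv2.imwrite("pics/w2.png",im)
E
```

```text
3.75 [ 0.6054 -0.0633  0.0338] [ 0.13 -0.26  0.5 ] 0.598
shift in present tool axes [ 0.    0.2  -0.03] turn [-0.02  0.03  0.01] shift in final tool axes [ 0.    0.2  -0.02]
```

View pics/w2.png

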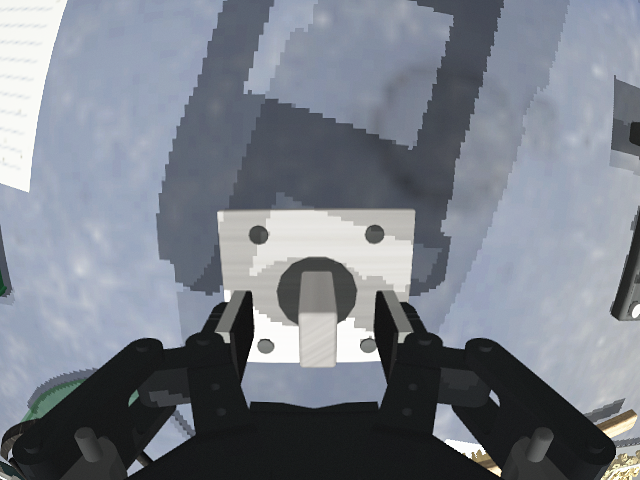

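Request:
{"method": "apply_moves", "body": {
  "plan": "0 0.2 -0.02 0 0 0 0.6; 0 0 0 0 0 0 0.3; 0 0 0 0 0 0 0; 0 0 0 0 0 0 0; 0 0 0 0 0 0 0"
}}

```text
time_s: 4.3
eef_pos: [0.6082, -0.0645, 0.0254]
eef_rot: [-0.49, 0.491, 0.509, -0.509]
wrist_force: [-0.1, 0.7, 3.7]
opening: 0.159
```

```bash
python3 n.py .6066 -.063 .024 .0345; python3 - <<'E'
from h import *
im=ctrl.camera("wrist")[:,:,::-1].copy()
cv2.imwrite("pics/w3.png",im)
E
```

```text
4.3 [ 0.6082 -0.0645  0.0254] [-0.13  0.67  3.71] 0.159
shift in present tool axes [0.03 0.03 0.03] turn [ 0.01  0.02 -0.  ] shift in final tool axes [0.03 0.03 0.03]
```

View pics/w3.png

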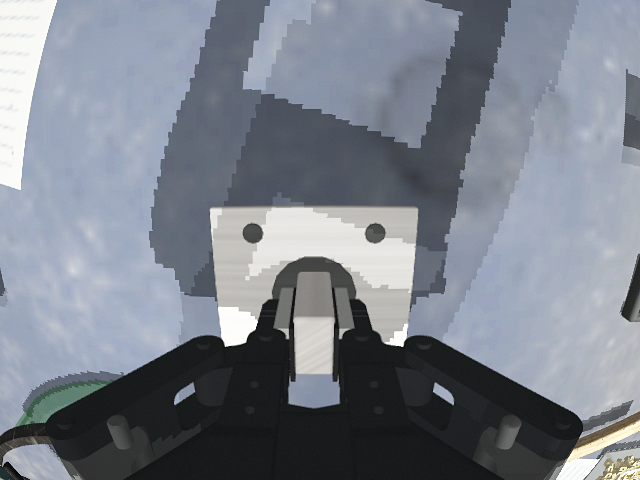

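```bash
cat > seat.py <<'E'
# usage: seat.py x y z : target of TCP in seat coords (mm)
from h import *
import sys
so=np.array([.547,.192,.075]); yaw=-.062
try:
    so,yaw=np.load("seat.npy")[:3],np.load("seat.npy")[3]
except Exception: pass
SR=seatR(yaw)
R,p,o=pose()
Rt=toolR(SR)
print(round(o['time_s'],2),"p",np.round(p,4),"F seat",np.round(SR.T@o['wrist_force'],2),"torque tool",np.round(R.T@o['torque'],2),"open",round(o['opening'],3))
print("TCP in seat mm",np.round(1e3*SR.T@(p-so),1))
if len(sys.argv)>3: need(Rt,so+SR@(np.array(list(map(float,sys.argv[1:4])))/1e3))
E
python3 seat.py 85 0 70
```

```text
4.35 p [ 0.6081 -0.0645  0.0254] F seat [1.7  0.32 3.33] torque tool [ 0.04 -0.04 -0.12] open 0.157
TCP in seat mm [  48.8 -252.2  -77.4]
shift in present tool axes [ 5.08 -2.98  0.08] turn [-3.62  0.81  0.18] shift in final tool axes [ 5.04 -2.95 -0.72]
```

Request:
{"method": "apply_moves", "body": {
  "plan": "0 -0.1 0 0 0 0 0; 0 -0.3 0 0 0 0 0; 0 -0.8 0 0 0 0 0; 0 -0.8 0 0 0 0 0; 0 -0.8 0 0 0 0 0"
}}

```text
time_s: 4.85
eef_pos: [0.6071, -0.0643, 0.1667]
eef_rot: [0.491, -0.491, -0.509, 0.509]
wrist_force: [0.8, -1.1, -2.7]
opening: 0.155
```

```bash
python3 seat.py 85 0 70
```

```text
4.85 p [ 0.6071 -0.0643  0.1667] F seat [-0.33 -1.05 -2.83] torque tool [-0.07 -0.01  0.  ] open 0.155
TCP in seat mm [ 107.5 -252.    51.1]
shift in present tool axes [ 5.07 -0.15  0.07] turn [-3.64  0.81  0.18] shift in final tool axes [ 5.04 -0.38  0.45]
```

Request:
{"method": "apply_moves", "body": {
  "plan": "0.5 -0.2 0 -0.73 0.16 0.04 0; 0.5 -0.1 0.1 -0.73 0.16 0.04 0; 0.5 0 0.1 -0.73 0.16 0.04 0; 0.5 0 0.1 -0.73 0.16 0.04 0; 0.5 0 0.1 -0.73 0.16 0.04 0"
}}

```text
time_s: 5.35
eef_pos: [0.5875, 0.0616, 0.1761]
eef_rot: [-0.389, 0.616, 0.578, -0.367]
wrist_force: [0.4, 0.6, -1.9]
opening: 0.155
```

```bash
python3 seat.py 85 0 70
```

```text
5.35 p [0.5875 0.0616 0.1761] F seat [-0.49  0.65 -1.87] torque tool [ 0.32 -0.06 -0.03] open 0.155
TCP in seat mm [  86.7 -127.6   71.1]
shift in present tool axes [2.55 0.02 0.03] turn [ 0.06  0.01 -0.01] shift in final tool axes [2.55 0.02 0.03]
```

Request:
{"method": "apply_moves", "body": {
  "plan": "0.7 0 0 0.05 0 0 0; 0.7 0 0 0 0 0 0; 0.6 0 0 0 0 0 0; 0.5 0 0 0 0 0 0; 0 0 0 0 0 0 0"
}}

```text
time_s: 5.85
eef_pos: [0.5952, 0.1884, 0.1752]
eef_rot: [-0.391, 0.613, 0.578, -0.37]
wrist_force: [0.3, -0.7, -2.8]
opening: 0.158
```

```bash
python3 seat.py 85 0 70;  python3 - <<'E'
from h import *
for n in ["wrist","top","side"]:
    c=ctrl.get_calibration(n)
    im=ctrl.camera(n)[:,:,::-1].copy(); cv2.imwrite(f"pics/{n}4.png",im); np.save(f"c_{n}4.npy",c,allow_pickle=True)
    if n!="wrist":
        x0,y0=(180,170) if n=="top" else (260,130)
        cv2.imwrite(f"pics/{n}4c.png",cv2.resize(im[y0:y0+110,x0:x0+130],None,fx=6,fy=5.4545 if 0 else 6,interpolation=cv2.INTER_CUBIC)[:600])
E
```

```text
5.85 p [0.5952 0.1884 0.1752] F seat [-0.84 -0.67 -2.67] torque tool [ 0.4  -0.03  0.01] open 0.158
TCP in seat mm [86.2 -0.6 70.4]
shift in present tool axes [0.01 0.01 0.02] turn [-0.03  0.04 -0.  ] shift in final tool axes [0.01 0.01 0.02]
```

View pics/wrist4.png

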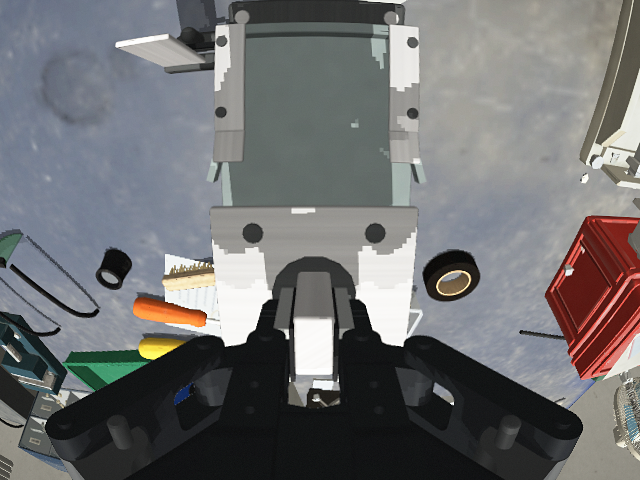

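View pics/top4c.png

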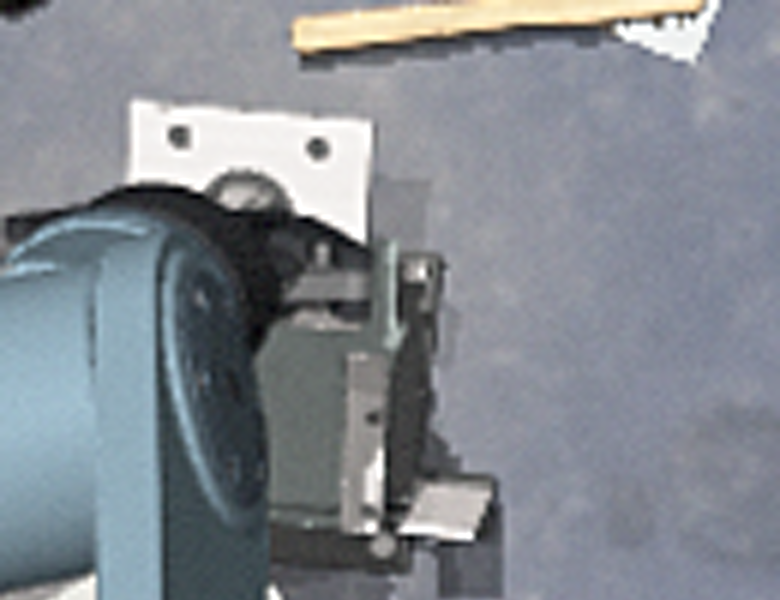

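View pics/side4c.png

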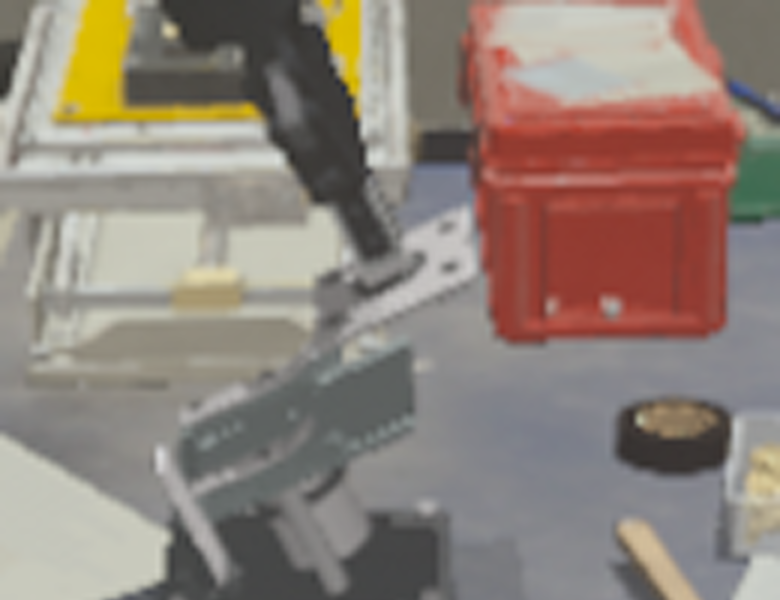

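```bash
python3 - <<'E'
import cv2
im=cv2.imread("pics/wrist4.png")
cv2.imwrite("pics/w4c.png",cv2.resize(im[0:190,190:440],None,fx=3.2,fy=3.1578,interpolation=cv2.INTER_CUBIC)[:600,:800])
cv2.imwrite("pics/w4d.png",cv2.resize(im[150:340,190:440],None,fx=3.2,fy=3.1578,interpolation=cv2.INTER_CUBIC)[:600,:800])
E
```

```text
(no output)
```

View pics/w4c.png

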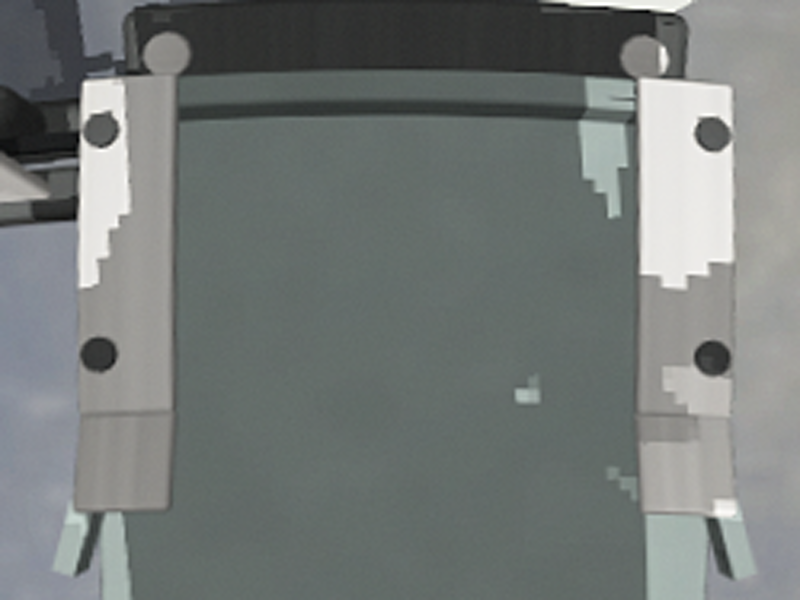

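View pics/w4d.png

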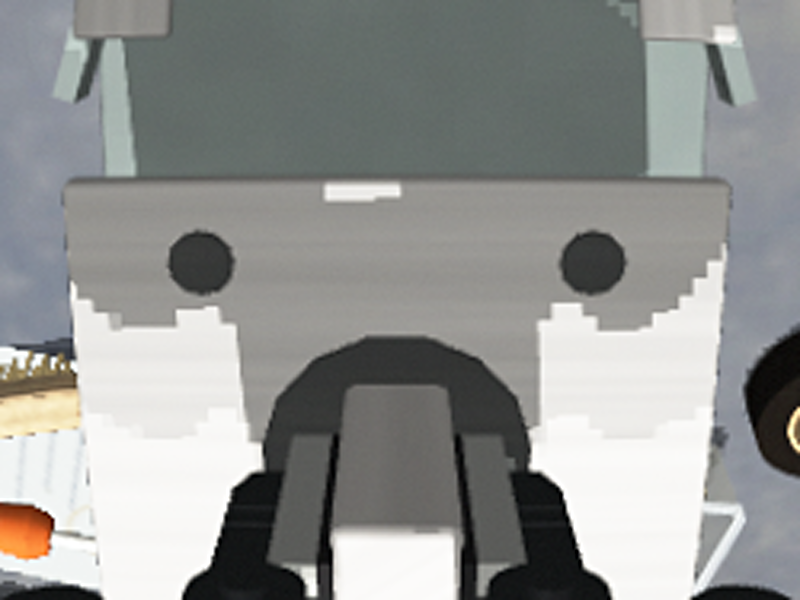

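```bash
python3 - <<'E'
from h import *
c=np.load("c_wrist4.npy",allow_pickle=True).item()
k=np.array([3.2,600/190])
def P(l,y0): return (np.array(l)+.5)/k-.5+[190,y0]
sp=P([(172,411),(638,411),(168,510),(642,512)],0); sl=np.array([(12,-37,12),(12,37,12),(28,-37,18),(28,37,18)])/1e3
se=P([(177,75),(636,78)],0)
def f(p,full=False):
    R=Ro.from_rotvec(p[3:6]).as_matrix()@seatR(-.062); o=p[:3]
    r=(projw(c,sl@R.T+o)-sp).ravel()
    e=np.array([(p[6],-.037,.012),(p[6],.037,.012)])
    r2=(projw(c,e@R.T+o)-se).ravel()
    return np.concatenate([r,r2,[(p[2]-.075)*1000*.5], p[3:6]*100*.5,[(p[6]+.046)*1000*.3]])
q=least_squares(f,[.547,.192,.075,0,0,0,-.045],x_scale=.01); print(np.round(q.x,4),np.round(q.fun,1))
R=Ro.from_rotvec(q.x[3:6]).as_matrix()@seatR(-.062); so=q.x[:3]
R0,p0,_=pose()
pp=P([(67,187),(729,187),(332,530),(460,530)],150); pl=np.array([(-40,-45,5),(-40,45,5),(-12,-7,49),(-12,7,49)])/1e3
def g(p):
    Rp=Ro.from_rotvec(p[3:6]).as_matrix()@seatR(-.062)
    return np.concatenate([(projw(c,pl@Rp.T+p[:3])-pp).ravel(),p[3:6]*100*.3])
q2=least_squares(g,list(p0+ R0[:,1]*.025)+[0,0,0],x_scale=.01); print(np.round(q2.x,4),np.round(q2.fun,1))
print("plate in seat mm",1e3*R.T@(q2.x[:3]-so))
R2=Ro.from_rotvec(q2.x[3:6]).as_matrix()@seatR(-.062)
print("rel rot",Ro.from_matrix(R.T@R2).as_rotvec())
print("plate in tool mm",1e3*R0.T@(q2.x[:3]-p0), "tcp in seat",1e3*R.T@(p0-so))
E
```

```text
[ 5.463e-01  1.918e-01  7.360e-02 -1.000e-03 -6.000e-03  1.000e-04
 -4.490e-02] [ 0.3 -0.3 -0.2  0.4 -0.1  0.   0.2 -0.  -0.5  0.   0.3 -0.1 -0.7 -0.1
 -0.3  0.   0.3]
[0.6069 0.1871 0.1474 0.0035 0.0195 0.0054] [ 0.1  0.  -0.1  0.1 -0.7 -0.1  0.8 -0.   0.1  0.6  0.2]
plate in seat mm [86.43105122 -1.02064547 40.68498366]
rel rot [0.0049724  0.02569236 0.00360217]
plate in tool mm [ 2.62428698 29.48919756  0.95882601] tcp in seat [87.70042987 -3.59386468 70.16694803]
```

Request:
{"method": "apply_moves", "body": {
  "plan": "0.02 0.2 0 -0.02 0.02 0 0; 0 0.2 0 0 0 0 0; 0 0.2 0 0 0 0 0; 0 0.14 0 0 0 0 0; 0 0 0 0 0 0 0"
}}

```text
time_s: 6.5
eef_pos: [0.6107, 0.1849, 0.1388]
eef_rot: [-0.393, 0.615, 0.576, -0.37]
wrist_force: [0.2, -0.8, -2.3]
opening: 0.161
```

```bash
python3 seat.py 85 0 26
```

```text
6.5 p [0.6107 0.1849 0.1388] F seat [-0.76 -0.83 -2.16] torque tool [ 0.36 -0.01 -0.  ] open 0.161
TCP in seat mm [85.  -3.1 30.7]
shift in present tool axes [ 0.06  0.09 -0.  ] turn [-0.04 -0.01 -0.02] shift in final tool axes [ 0.06  0.09 -0.  ]
```

Request:
{"method": "apply_moves", "body": {
  "plan": "0.04 0.04 0 -0.02 0 0 0; 0 0 0 0 0 0 0; 0 0 0 0 0 0 0; 0 0 0 0 0 0 0; 0 0 0 0 0 0 0"
}}

```text
time_s: 7.0
eef_pos: [0.6122, 0.1876, 0.1394]
eef_rot: [-0.391, 0.615, 0.577, -0.368]
wrist_force: [-0.2, -0.3, -1.4]
opening: 0.161
```

```bash
python3 seat.py 85 0 26; python3 - <<'E'
from h import *
for i in range(4):
    c=ctrl.get_calibration("wrist");im=ctrl.camera("wrist"); o=ctrl.get_obs(); print(o['time_s'],np.round(o['eef_pos'],4),np.round(o['wrist_force'],2))
np.save("c_wrist5.npy",c,allow_pickle=True)
cv2.imwrite("pics/w5.png",im[:,:,::-1]);im=im[:,:,::-1]
cv2.imwrite("pics/w5d.png",cv2.resize(im[100:290,190:440],None,fx=3.2,fy=3.1578,interpolation=cv2.INTER_CUBIC)[:600,:800])
E
```

```text
7.0 p [0.6122 0.1876 0.1394] F seat [-0.76 -0.31 -1.21] torque tool [ 0.36 -0.03  0.02] open 0.161
TCP in seat mm [86.5 -0.3 30.7]
shift in present tool axes [0.01 0.09 0.03] turn [ 0.01 -0.   -0.01] shift in final tool axes [0.01 0.09 0.03]
7.05 [0.6122 0.1876 0.1393] [-1.15 -0.01 -1.7 ]
7.1 [0.6122 0.1875 0.1392] [-0.28 -0.24 -2.08]
7.15 [0.6122 0.1876 0.1392] [-0.08 -0.08 -1.73]
7.2 [0.6122 0.1875 0.1391] [ 0.13 -0.03 -2.32]
```

View pics/w5d.png

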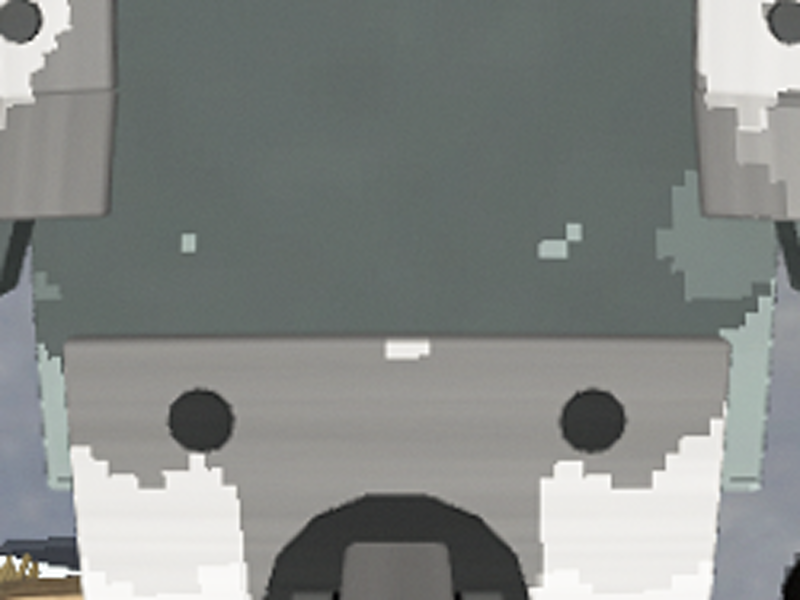

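```bash
cat > rel.py <<'E'
from h import *
def rel(c,sp,sl,pp,pl,px0):
    def f(p):
        R=Ro.from_rotvec(p[3:6]).as_matrix()@seatR(-.062)
        return np.concatenate([(projw(c,sl@R.T+p[:3])-sp).ravel(),[(p[2]-.0745)*500],p[3:6]*50])
    q=least_squares(f,[.547,.192,.075,0,0,0],x_scale=.01); R=Ro.from_rotvec(q.x[3:6]).as_matrix()@seatR(-.062)
    def g(p):
        Rp=Ro.from_rotvec(p[3:6]).as_matrix()@R
        return np.concatenate([(projw(c,pl@Rp.T+p[:3])-pp).ravel(),p[3:6]*50])
    q2=least_squares(g,list(px0)+[0,0,0],x_scale=.01)
    print("seat",np.round(q.x,4),"res",np.round(q.fun,1)); print("plate in seat mm",np.round(1e3*R.T@(q2.x[:3]-q.x[:3]),2),"rot",np.round(q2.x[3:],4),"res",np.round(q2.fun,1))
E
python3 - <<'E'
from rel import *
c=np.load("c_wrist5.npy",allow_pickle=True).item()
k=np.array([3.2,600/190])
def P(l,y0): return (np.array(l)+.5)/k-.5+[190,y0]
sl=np.array([(12,-37,12),(12,37,12),(28,-37,18),(28,37,18)])/1e3
pl=np.array([(-40,-45,5),(-40,45,5)])/1e3
R0,p0,_=pose(); x0=p0+R0[:,1]*.027
rel(c,P([(116,90),(696,90),(110,215),(703,216)],100),sl,P([(65,341),(729,341)],100),pl,x0)
rel(np.load("c_wrist4.npy",allow_pickle=True).item(),P([(172,411),(638,411),(168,510),(642,512)],0),sl,P([(67,187),(729,187)],150),pl,x0)
E
```

```text
seat [ 0.5469  0.1922  0.0724  0.0008  0.0034 -0.001 ] res [ 0.1 -0.1  0.   0.  -0.4  0.2  0.3 -0.  -1.1  0.   0.2 -0.1]
plate in seat mm [85.88 -1.26  3.97] rot [ 0.0001 -0.     -0.0002] res [ 0.  0.  0. -0.  0. -0. -0.]
seat [ 5.461e-01  1.918e-01  7.390e-02 -1.000e-04  1.300e-03  2.100e-03] res [ 0.1 -0.2 -0.1  0.2 -0.3  0.2  0.3 -0.1 -0.3 -0.   0.1  0.1]
plate in seat mm [86.29 -1.04 41.85] rot [-0.0008  0.      0.0011] res [-0.  -0.  -0.   0.  -0.   0.   0.1]
```

Request:
{"method": "apply_moves", "body": {
  "plan": "0.02 0.03 0 0 0 0 0; 0 0.03 0 0 0 0 0; 0 0 0 0 0 0 0; 0 0 0 0 0 0 0; 0 0 0 0 0 0 0"
}}

```text
time_s: 7.7
eef_pos: [0.6135, 0.1884, 0.1362]
eef_rot: [-0.391, 0.615, 0.577, -0.368]
wrist_force: [0.0, -0.5, -2.2]
opening: 0.154
```

```bash
python3 seat.py 85 0.8 26; python3 - <<'E'
from h import *
for i in range(2):
    c=ctrl.get_calibration("wrist");im=ctrl.camera("wrist"); o=ctrl.get_obs(); print(o['time_s'],np.round(o['eef_pos'],4),np.round(o['wrist_force'],2))
np.save("c_wrist6.npy",c,allow_pickle=True)
im=im[:,:,::-1]
cv2.imwrite("pics/w6d.png",cv2.resize(im[100:290,190:440],None,fx=3.2,fy=3.1578,interpolation=cv2.INTER_CUBIC)[:600,:800])
E
```

```text
7.7 p [0.6135 0.1884 0.1362] F seat [-0.87 -0.52 -2.03] torque tool [ 0.32  0.03 -0.  ] open 0.154
TCP in seat mm [86.2  0.5 27.4]
shift in present tool axes [0.01 0.03 0.02] turn [ 0.01 -0.   -0.02] shift in final tool axes [0.01 0.03 0.02]
7.75 [0.6135 0.1884 0.1363] [ 0.21 -1.1  -2.17]
7.8 [0.6135 0.1884 0.1363] [ 0.56 -0.25 -1.79]
```

View pics/w6d.png

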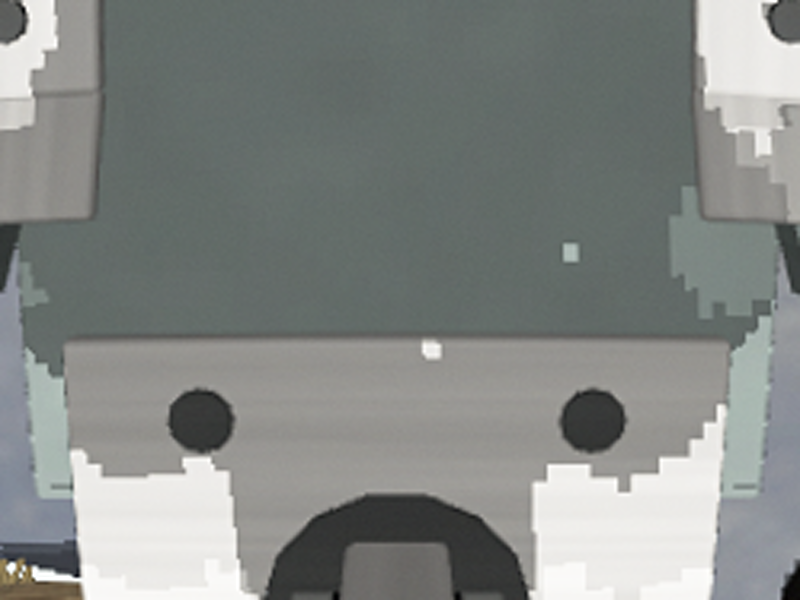

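```bash
python3 - <<'E'
from rel import *
k=np.array([3.2,600/190])
def P(l,y0): return (np.array(l)+.5)/k-.5+[190,y0]
sl=np.array([(12,-37,12),(12,37,12),(28,-37,18),(28,37,18)])/1e3
pl=np.array([(-40,-45,5),(-40,45,5)])/1e3
R0,p0,_=pose(); x0=p0+R0[:,1]*.027
rel(np.load("c_wrist6.npy",allow_pickle=True).item(),P([(103,92),(695,92),(96,219),(704,219)],100),sl,P([(65,341),(729,341)],100),pl,x0)
E
python3 seat.py 40 0.7 27.3
```

```text
seat [ 5.470e-01  1.922e-01  7.260e-02 -7.000e-04 -3.000e-04 -1.600e-03] res [ 0.  -0.2  0.2 -0.3 -0.3  0.3 -0.   0.2 -0.9 -0.  -0.  -0.1]
plate in seat mm [85.66 -0.37  0.47] rot [ 0.0003 -0.     -0.0005] res [ 0.  0.  0. -0.  0. -0. -0.]
7.8 p [0.6135 0.1884 0.1363] F seat [-0.24 -0.22 -1.87] torque tool [0.38 0.03 0.03] open 0.155
TCP in seat mm [86.3  0.5 27.4]
shift in present tool axes [0.   0.   0.93] turn [ 0.01 -0.   -0.02] shift in final tool axes [0.   0.   0.93]
```

Request:
{"method": "apply_moves", "body": {
  "plan": "0.01 0 0.16 0 0 0 0; 0 0 0.16 0 0 0 0; 0 0 0.16 0 0 0 0; 0 0 0.16 0 0 0 0; 0 0 0.1 0 0 0 0"
}}

```text
time_s: 8.3
eef_pos: [0.5788, 0.1911, 0.1198]
eef_rot: [-0.391, 0.615, 0.577, -0.368]
wrist_force: [-0.0, 0.4, -0.9]
opening: 0.157
```

```bash
python3 seat.py 40 0.7 27.3; python3 - <<'E'
from h import *
im=ctrl.camera("wrist")[:,:,::-1]
cv2.imwrite("pics/w7d.png",cv2.resize(im[100:290,190:440],None,fx=3.2,fy=3.1578,interpolation=cv2.INTER_CUBIC)[:600,:800])
E
```

```text
8.3 p [0.5788 0.1911 0.1198] F seat [-0.45  0.45 -0.79] torque tool [ 0.35  0.01 -0.05] open 0.157
TCP in seat mm [47.7  1.1 27.2]
shift in present tool axes [-0.01 -0.    0.15] turn [-0.   -0.   -0.02] shift in final tool axes [-0.01 -0.    0.15]
```

View pics/w7d.png

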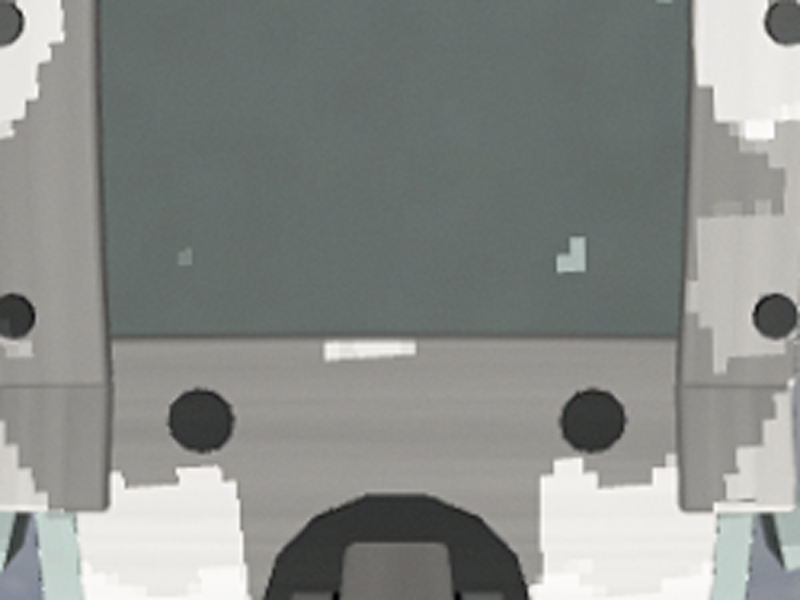

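Request:
{"method": "apply_moves", "body": {
  "plan": "0 0 0.14 0 0 0 0; 0 0 0.14 0 0 0 0; 0 0 0.14 0 0 0 0; 0 0 0.14 0 0 0 0; 0 0 0.1 0 0 0 0"
}}

```text
time_s: 8.85
eef_pos: [0.5494, 0.1929, 0.1062]
eef_rot: [-0.391, 0.615, 0.577, -0.368]
wrist_force: [0.7, -0.2, -2.6]
opening: 0.158
```

```bash
python3 seat.py 1 0.7 27.3; python3 - <<'E'
from h import *
im=ctrl.camera("wrist")[:,:,::-1]
cv2.imwrite("pics/w8d.png",cv2.resize(im[100:290,190:440],None,fx=3.2,fy=3.1578,interpolation=cv2.INTER_CUBIC)[:600,:800])
E
```

```text
8.85 p [0.5494 0.1929 0.1062] F seat [-0.44 -0.2  -2.67] torque tool [ 0.36 -0.03 -0.01] open 0.158
TCP in seat mm [15.3  1.  27.3]
shift in present tool axes [-0.01 -0.    0.29] turn [ 0.   -0.   -0.02] shift in final tool axes [-0.01 -0.    0.29]
```

View pics/w8d.png

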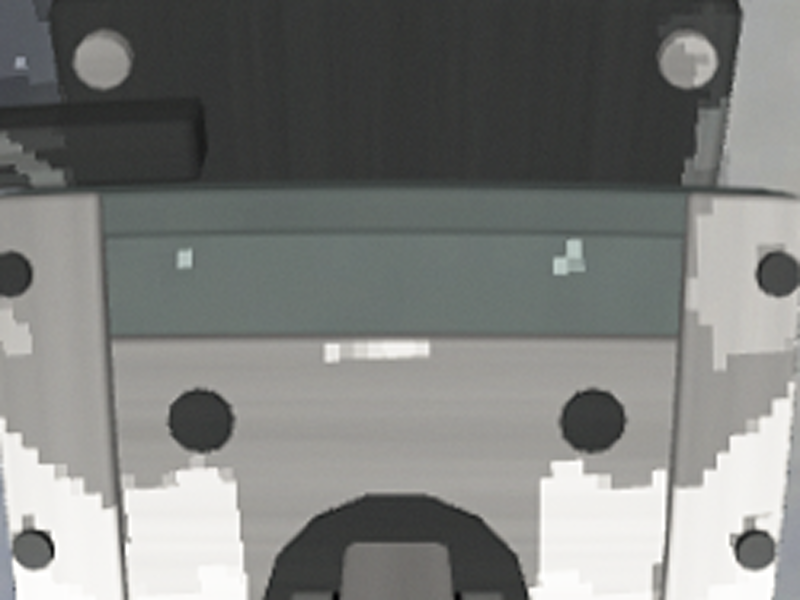

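Request:
{"method": "apply_moves", "body": {
  "plan": "0 0 0.06 0 0 0 0; 0 0 0.06 0 0 0 0; 0 0 0.06 0 0 0 0; 0 0 0.04 0 0 0 0; 0 0 0.02 0 0 0 0"
}}

```text
time_s: 9.4
eef_pos: [0.5392, 0.1936, 0.1014]
eef_rot: [-0.391, 0.615, 0.577, -0.368]
wrist_force: [-1.0, -0.0, -2.5]
opening: 0.155
```

```bash
python3 seat.py 1 0.7 27.3; python3 - <<'E'
from h import *
im=ctrl.camera("wrist")[:,:,::-1]
cv2.imwrite("pics/w9d.png",cv2.resize(im[100:290,190:440],None,fx=3.2,fy=3.1578,interpolation=cv2.INTER_CUBIC)[:600,:800])
E
```

```text
9.4 p [0.5392 0.1936 0.1014] F seat [-1.97 -0.1  -1.86] torque tool [ 0.33 -0.03  0.01] open 0.155
TCP in seat mm [ 4.   1.1 27.3]
shift in present tool axes [-0.01 -0.    0.06] turn [ 0.01 -0.   -0.02] shift in final tool axes [-0.01 -0.    0.06]
```

View pics/w9d.png

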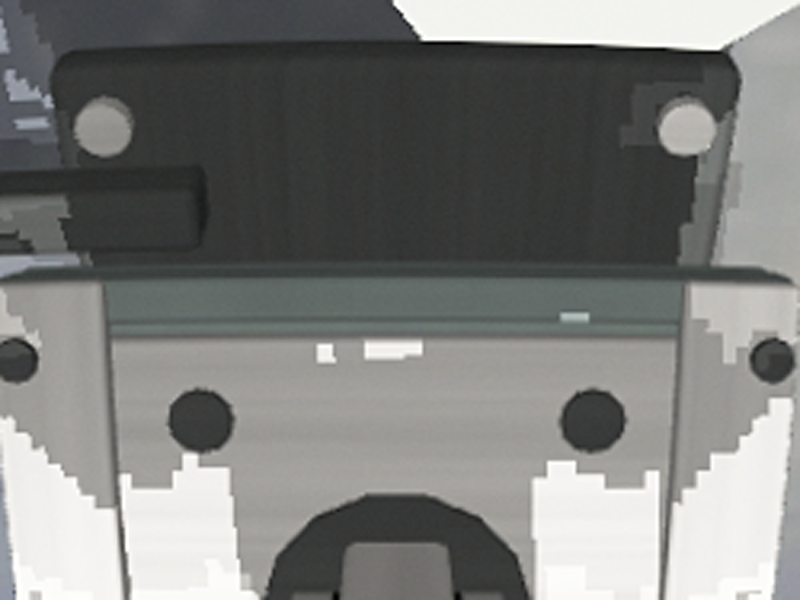

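Request:
{"method": "apply_moves", "body": {
  "plan": "0 0 0.02 0 0 0 0; 0 0 0.02 0 0 0 0; 0 0 0.02 0 0 0 0; 0 0 0 0 0 0 0; 0 0 0 0 0 0 0"
}}

```text
time_s: 9.95
eef_pos: [0.5367, 0.1938, 0.1003]
eef_rot: [-0.391, 0.615, 0.577, -0.368]
wrist_force: [-0.1, -0.6, -2.1]
opening: 0.155
```

```bash
python3 seat.py 1 0.7 27.3; python3 - <<'E'
from h import *
im=ctrl.camera("wrist")[:,:,::-1]
cv2.imwrite("pics/w10d.png",cv2.resize(im[100:290,190:440],None,fx=3.2,fy=3.1578,interpolation=cv2.INTER_CUBIC)[:600,:800])
E
python3 seat.py
```

```text
9.95 p [0.5367 0.1938 0.1003] F seat [-0.93 -0.6  -1.92] torque tool [ 0.3  -0.02 -0.02] open 0.155
TCP in seat mm [ 1.3  1.1 27.3]
shift in present tool axes [-0.01  0.    0.01] turn [ 0.01 -0.   -0.02] shift in final tool axes [-0.01  0.    0.01]
10.0 p [0.5367 0.1937 0.1003] F seat [-0.4   0.79 -1.13] torque tool [ 0.29 -0.03  0.01] open 0.159
TCP in seat mm [ 1.3  1.1 27.3]
```

View pics/w10d.png

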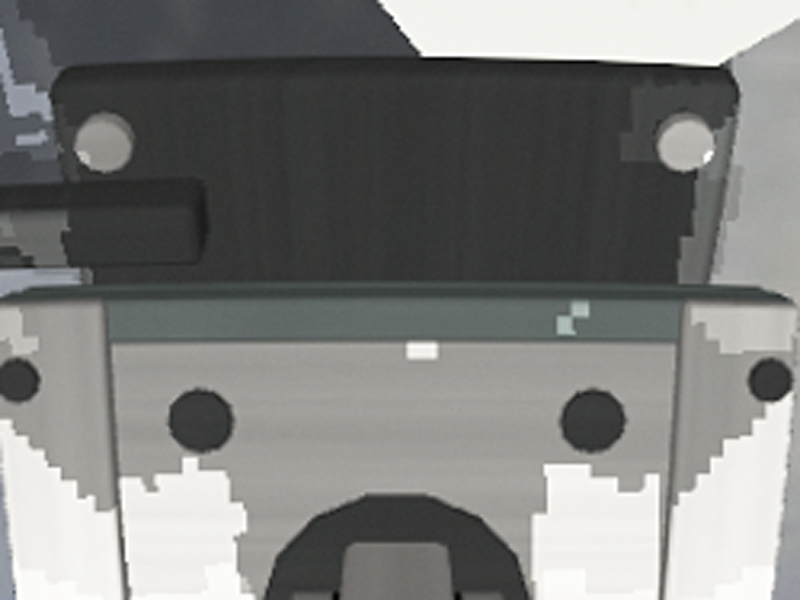

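Request:
{"method": "apply_moves", "body": {
  "plan": "0 0 0.01 0 0 0 0; 0 0 0.01 0 0 0 0; 0 0 0.01 0 0 0 0; 0 0 0 0 0 0 0; 0 0 0 0 0 0 0"
}}

```text
time_s: 10.5
eef_pos: [0.5364, 0.1938, 0.1005]
eef_rot: [-0.39, 0.616, 0.578, -0.367]
wrist_force: [3.8, -1.3, -1.2]
opening: 0.154
```

```bash
python3 seat.py 1 0.7 27.3; python3 - <<'E'
from h import *
im=ctrl.camera("wrist")[:,:,::-1]
cv2.imwrite("pics/w11d.png",cv2.resize(im[100:290,190:440],None,fx=3.2,fy=3.1578,interpolation=cv2.INTER_CUBIC)[:600,:800])
E
python3 seat.py
```

```text
10.5 p [0.5364 0.1938 0.1005] F seat [ 3.06 -1.09 -2.7 ] torque tool [-0.56 -0.08  0.24] open 0.154
TCP in seat mm [ 1.1  1.1 27.6]
shift in present tool axes [-0.01  0.01  0.  ] turn [ 0.03 -0.   -0.01] shift in final tool axes [-0.01  0.01  0.  ]
10.55 p [0.5364 0.1938 0.1005] F seat [ 4.6  -1.3  -2.78] torque tool [-0.57  0.02  0.22] open 0.159
TCP in seat mm [ 1.1  1.1 27.6]
```

View pics/w11d.png

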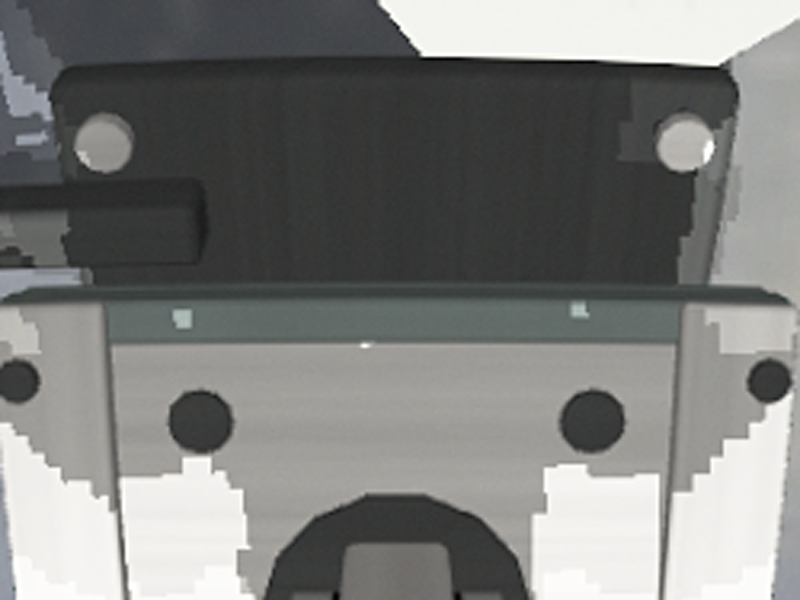

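Request:
{"method": "apply_moves", "body": {
  "plan": "0 -0.02 0 0 0 0 0; 0 -0.02 0 0 0 0 0; 0 -0.02 0 0 0 0 0; 0 -0.02 0 0 0 0 0; 0 -0.02 0 0 0 0 0"
}}

```text
time_s: 11.05
eef_pos: [0.5344, 0.194, 0.1048]
eef_rot: [-0.39, 0.616, 0.578, -0.367]
wrist_force: [7.5, -1.1, -5.6]
opening: 0.156
```

```bash
python3 seat.py 1 1.1 43
```

```text
11.05 p [0.5344 0.194  0.1048] F seat [ 4.5  -0.59 -8.32] torque tool [-0.75 -0.04 -0.  ] open 0.156
TCP in seat mm [ 1.1  1.2 32.4]
shift in present tool axes [-0.   -0.21  0.  ] turn [ 0.03 -0.01 -0.01] shift in final tool axes [-0.   -0.21  0.  ]
```

Request:
{"method": "apply_moves", "body": {
  "plan": "0 -0.03 0 0 0 0 0; 0 -0.03 0 0 0 0 0; 0 -0.03 0 0 0 0 0; 0 -0.03 0 0 0 0 0; 0 -0.02 0 0 0 0 0"
}}

```text
time_s: 11.55
eef_pos: [0.5315, 0.1941, 0.1109]
eef_rot: [-0.39, 0.616, 0.578, -0.367]
wrist_force: [11.8, 0.2, -10.1]
opening: 0.156
```

```bash
python3 seat.py 1 1.1 43;python3 - <<'E'
from h import *
for n,x0,y0 in (("side",260,150),("wrist",0,0)):
    im=ctrl.camera(n)[:,:,::-1]
    if n=="side": im=cv2.resize(im[y0:y0+100,x0:x0+100],None,fx=6,fy=6,interpolation=cv2.INTER_CUBIC)
    cv2.imwrite(f"pics/{n}12.png",im)
E
python3 seat.py
```

```text
11.55 p [0.5315 0.1941 0.1109] F seat [  6.36   0.95 -14.12] torque tool [-0.98 -0.07 -0.15] open 0.156
TCP in seat mm [ 1.1  1.2 39.2]
shift in present tool axes [-0.   -0.08  0.  ] turn [ 0.03 -0.01 -0.01] shift in final tool axes [-0.   -0.08  0.  ]
11.65 p [0.5315 0.1942 0.111 ] F seat [  5.93  -0.08 -11.99] torque tool [-0.91  0.03 -0.13] open 0.151
TCP in seat mm [ 1.1  1.2 39.2]
```

View pics/side12.png

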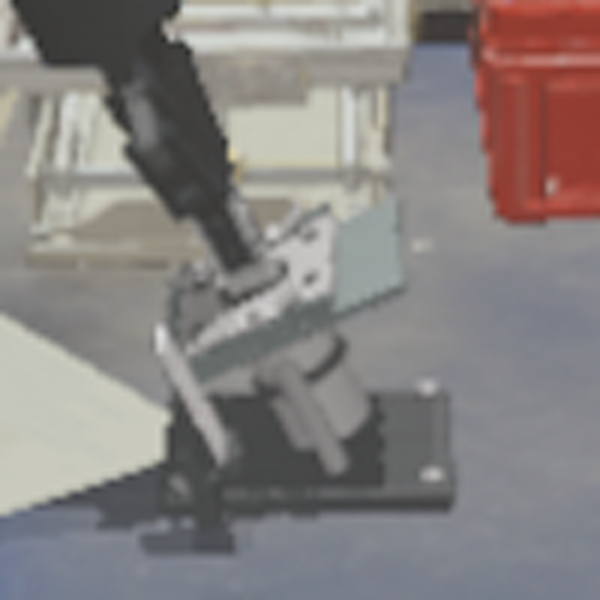

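View pics/wrist12.png

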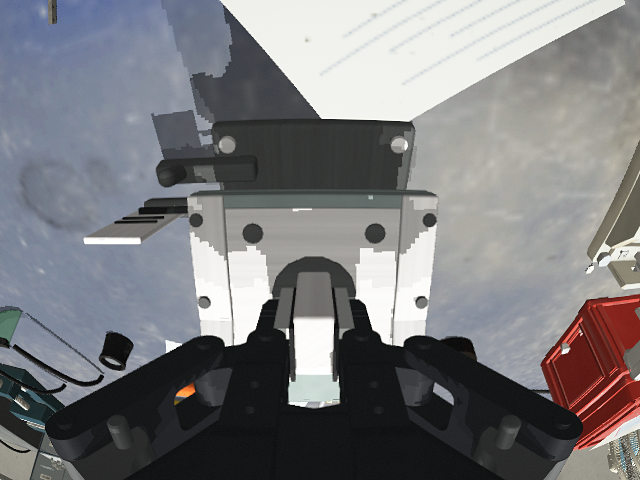

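```bash
python3 - <<'E'
import cv2
im=cv2.imread("pics/wrist12.png"); cv2.imwrite("pics/w12c.png",cv2.resize(im[180:255,70:220],None,fx=5.3,fy=5.3,interpolation=cv2.INTER_CUBIC))
E
```

```text
(no output)
```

View pics/w12c.png

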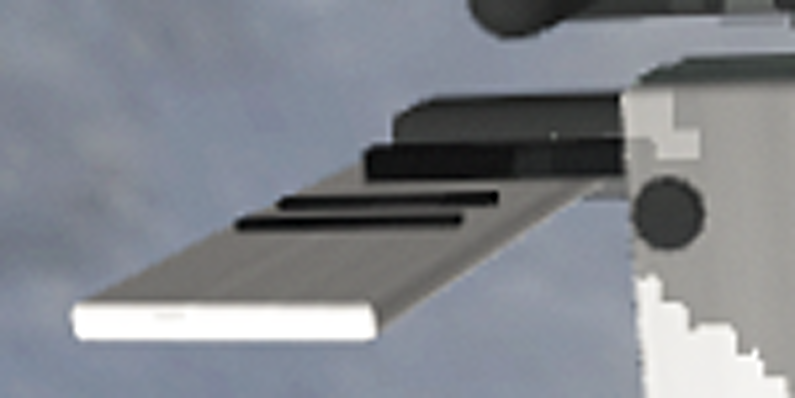

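Request:
{"method": "apply_moves", "body": {
  "plan": "0 -0.02 0 0 0 0 0; 0 -0.02 0 0 0 0 0; 0 -0.02 0 0 0 0 0; 0 -0.02 0 0 0 0 0; 0 -0.02 0 0 0 0 0"
}}

```text
time_s: 12.15
eef_pos: [0.5295, 0.1943, 0.1153]
eef_rot: [-0.39, 0.616, 0.578, -0.367]
wrist_force: [14.0, -0.2, -11.9]
opening: 0.154
```

```bash
cat > ptr.py <<'E'
from h import *
import sys
im=ctrl.camera("wrist")[:,:,::-1]
cv2.imwrite(f"pics/p{sys.argv[1]}.png",cv2.resize(im[180:255,70:220],None,fx=5.3,fy=5.3,interpolation=cv2.INTER_CUBIC))
E
python3 seat.py 1 1.1 47; python3 ptr.py 13
```

```text
12.15 p [0.5295 0.1943 0.1153] F seat [  7.58   0.66 -16.72] torque tool [-1.1  -0.03 -0.21] open 0.154
TCP in seat mm [ 1.   1.2 43.9]
shift in present tool axes [-0.   -0.06  0.  ] turn [ 0.03 -0.01 -0.01] shift in final tool axes [-0.   -0.06  0.  ]
```

View pics/p13.png

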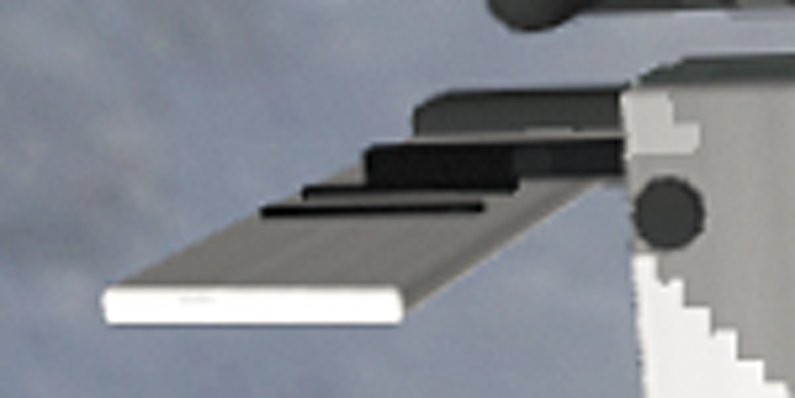

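Request:
{"method": "apply_moves", "body": {
  "plan": "0 -0.02 0 0 0 0 0; 0 -0.02 0 0 0 0 0; 0 -0.02 0 0 0 0 0; 0 0 0 0 0 0 0; 0 0 0 0 0 0 0"
}}

```text
time_s: 12.7
eef_pos: [0.5283, 0.1943, 0.1179]
eef_rot: [-0.39, 0.616, 0.578, -0.367]
wrist_force: [14.6, -0.4, -13.6]
opening: 0.149
```

```bash
python3 seat.py 1 1.1 47; python3 ptr.py 14
```

```text
12.7 p [0.5283 0.1943 0.1179] F seat [  7.47   0.47 -18.44] torque tool [-1.11  0.01 -0.23] open 0.149
TCP in seat mm [ 1.   1.2 46.8]
shift in present tool axes [-0. -0.  0.] turn [ 0.03 -0.01 -0.01] shift in final tool axes [-0. -0.  0.]
```

View pics/p14.png

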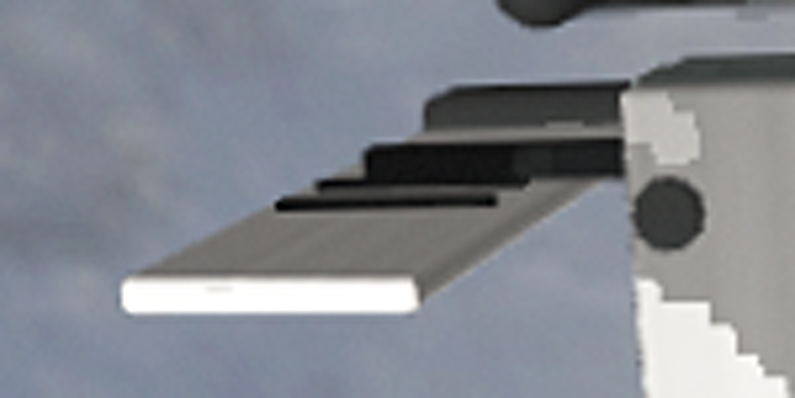

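```bash
python3 - <<'E'
from h import *
c=ctrl.get_calibration("wrist"); R=seatR(-.062); so=np.array([.547,.192,.0745])
C=-c['R'].T@c['t']; print("cam in seat mm",1e3*R.T@(C-so))
for z in (0,12,16,20,44):
    for y in (-66,-80,-94):
        print(z,y,np.round((projw(c,(np.array([[-33,y,z]])/1e3)@R.T+so)[0]-[70,180])*5.3,0))
# lips corners for bias check with travel
for d in (12,14,16,18):
    print(d,np.round((projw(c,np.array([[-45,-37,12+d],[-45,37,12+d],[-33,-52,12+d]])/1e3@R.T+so)-[70,180])*5.3,0).tolist())
E
```

```text
cam in seat mm [-70.89449025   0.77402922 177.32393348]
0 -66 [599. 179.]
0 -80 [469. 182.]
0 -94 [345. 185.]
12 -66 [556. 208.]
12 -80 [419. 210.]
12 -94 [291. 213.]
16 -66 [540. 218.]
16 -80 [401. 221.]
16 -94 [271. 223.]
20 -66 [524. 229.]
20 -80 [383. 231.]
20 -94 [251. 234.]
44 -66 [411. 305.]
44 -80 [256. 306.]
44 -94 [114. 307.]
12 [[824.0, 92.0], [1747.0, 89.0], [660.0, 238.0]]
14 [[819.0, 96.0], [1752.0, 94.0], [652.0, 244.0]]
16 [[813.0, 100.0], [1758.0, 98.0], [645.0, 250.0]]
18 [[807.0, 105.0], [1764.0, 103.0], [637.0, 256.0]]
```

```bash
python3 - <<'E'
from h import *
S=ctrl.get_calibration("side"); R=seatR(-.062); so=np.array([.547,.192,.0745])
im=ctrl.camera("side")[:,:,::-1]
F=[]
for i in range(6):
    ctrl.camera("wrist"); F.append(R.T@ctrl.get_obs()['wrist_force'])
print(np.mean(F,0),ctrl.get_obs()['time_s'])
cv2.imwrite("pics/side15.png",cv2.resize(im[180:230,270:335],None,fx=12,fy=12,interpolation=cv2.INTER_CUBIC))
for z in (0,12,20,44): print(z,[np.round((proj(S,(np.array([[-33,y,z]])/1e3)@R.T+so)[0]-[270,180])*12) for y in (-66,-94)])
for d in (0,12,16,20): print(d,np.round((proj(S,np.array([[70,-51.6,d],[70,51.6,d]])/1e3@R.T+so)-[270,180])*12).tolist())
E
```

```text
[  7.73428028   1.03384947 -18.68861676] 13.1
0 [array([282., 441.]), array([278., 494.])]
12 [array([257., 398.]), array([253., 450.])]
20 [array([241., 369.]), array([236., 421.])]
44 [array([191., 280.]), array([186., 331.])]
0 [[692.0, 229.0], [684.0, 58.0]]
12 [[669.0, 184.0], [662.0, 16.0]]
16 [[661.0, 170.0], [654.0, 2.0]]
20 [[653.0, 155.0], [647.0, -12.0]]
```

View pics/side15.png

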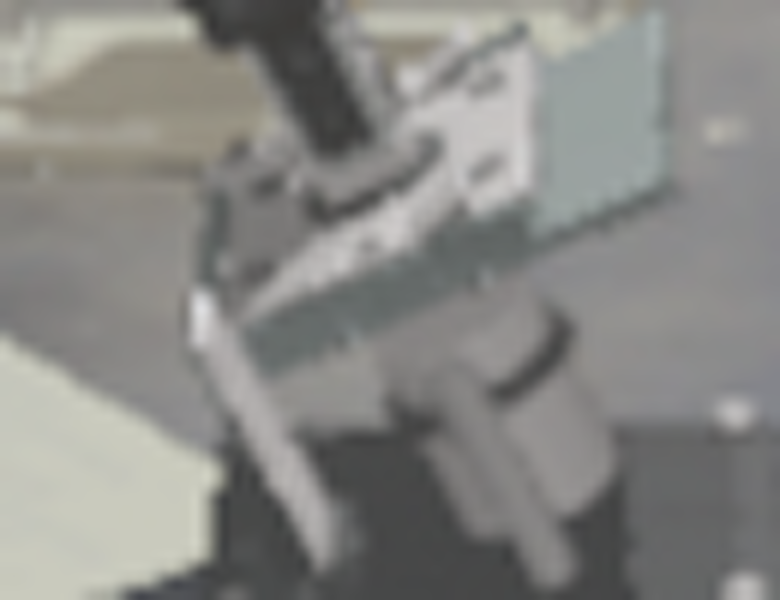

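Request:
{"method": "apply_moves", "body": {
  "plan": "0 0 0 0 0 0 0; 0 0 0 0 0 0 0; 0 0 0 0 0 0 0; 0 0 0 0 0 0 0; 0 0 0 0 0 0 0"
}}

```text
time_s: 13.6
eef_pos: [0.5283, 0.1943, 0.1178]
eef_rot: [-0.39, 0.616, 0.578, -0.367]
wrist_force: [14.9, -0.0, -14.4]
opening: 0.153
```

Request:
{"method": "apply_moves", "body": {
  "plan": "0 0 0 0 0 0 0; 0 0 0 0 0 0 0; 0 0 0 0 0 0 0; 0 0 0 0 0 0 0; 0 0 0 0 0 0 0"
}}

```text
time_s: 14.1
eef_pos: [0.5283, 0.1943, 0.1179]
eef_rot: [-0.391, 0.616, 0.578, -0.367]
wrist_force: [14.5, -0.2, -14.5]
opening: 0.154
```

```bash
python3 seat.py 1 1.1 28.5
```

```text
14.1 p [0.5283 0.1943 0.1179] F seat [  7.06   0.66 -19.25] torque tool [-1.18 -0.02 -0.22] open 0.154
TCP in seat mm [ 1.1  1.2 46.8]
shift in present tool axes [-0.    0.37  0.  ] turn [ 0.03 -0.01 -0.01] shift in final tool axes [-0.    0.37  0.  ]
```

Request:
{"method": "apply_moves", "body": {
  "plan": "0 0.03 0 0 0 0 0; 0 0.03 0 0 0 0 0; 0 0.03 0 0 0 0 0; 0 0.03 0 0 0 0 0; 0 0.03 0 0 0 0 0"
}}

```text
time_s: 14.6
eef_pos: [0.5314, 0.1942, 0.1112]
eef_rot: [-0.391, 0.616, 0.578, -0.367]
wrist_force: [11.0, 0.1, -9.4]
opening: 0.156
```

Request:
{"method": "apply_moves", "body": {
  "plan": "0 0.03 0 0 0 0 0; 0 0.03 0 0 0 0 0; 0 0.03 0 0 0 0 0; 0 0.02 0 0 0 0 0; 0 0.02 0 0 0 0 0"
}}

```text
time_s: 15.1
eef_pos: [0.5341, 0.194, 0.1056]
eef_rot: [-0.39, 0.616, 0.578, -0.367]
wrist_force: [9.1, -0.8, -7.0]
opening: 0.151
```

```bash
python3 seat.py 1 1.1 28.5
```

```text
15.1 p [0.5341 0.194  0.1056] F seat [  5.33  -0.27 -10.17] torque tool [-0.76 -0.03 -0.03] open 0.151
TCP in seat mm [ 1.1  1.2 33.2]
shift in present tool axes [-0.    0.09  0.  ] turn [ 0.03 -0.01 -0.01] shift in final tool axes [-0.    0.09  0.  ]
```

Request:
{"method": "apply_moves", "body": {
  "plan": "0 0.02 0 0 0 0 0; 0 0.02 0 0 0 0 0; 0 0.02 0 0 0 0 0; 0 0.02 0 0 0 0 0; 0 0.02 0 0 0 0 0"
}}

```text
time_s: 15.6
eef_pos: [0.5361, 0.1939, 0.1013]
eef_rot: [-0.39, 0.616, 0.578, -0.367]
wrist_force: [4.7, -1.8, 1.4]
opening: 0.155
```

```bash
python3 seat.py 1 1.1 28.5; python3 - <<'E'
from h import *
im=ctrl.camera("wrist")[:,:,::-1]
cv2.imwrite("pics/w16d.png",cv2.resize(im[100:290,190:440],None,fx=3.2,fy=3.1578,interpolation=cv2.INTER_CUBIC)[:600,:800])
im=ctrl.camera("side")[:,:,::-1]
cv2.imwrite("pics/side16.png",cv2.resize(im[180:230,270:335],None,fx=12,fy=12,interpolation=cv2.INTER_CUBIC))
E
python3 seat.py
```

```text
15.6 p [0.5361 0.1939 0.1013] F seat [ 4.89 -1.51 -0.76] torque tool [-0.57  0.    0.09] open 0.155
TCP in seat mm [ 1.2  1.2 28.4]
shift in present tool axes [-0. -0.  0.] turn [ 0.03 -0.01 -0.01] shift in final tool axes [-0. -0.  0.]
15.7 p [0.5361 0.1939 0.1013] F seat [ 5.2  -0.62 -5.02] torque tool [-0.65 -0.01  0.1 ] open 0.154
TCP in seat mm [ 1.1  1.2 28.5]
```

View pics/w16d.png

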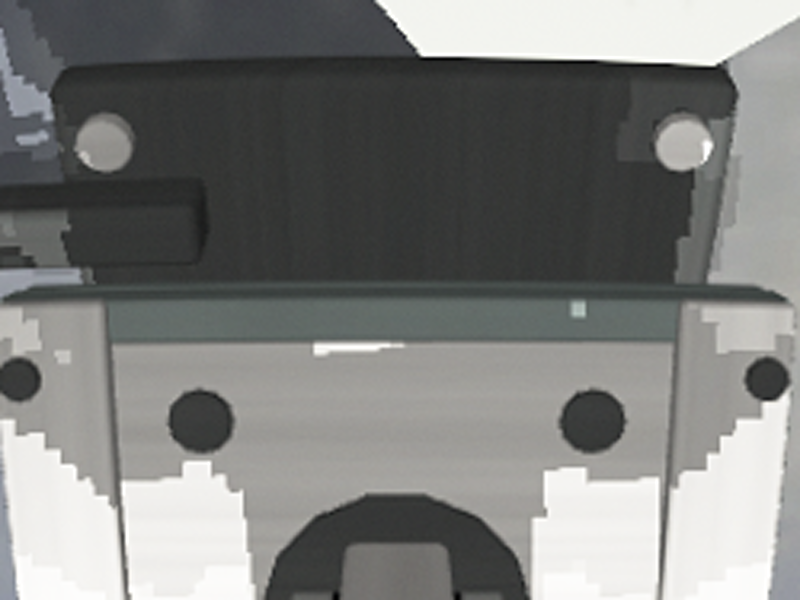

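View pics/side16.png

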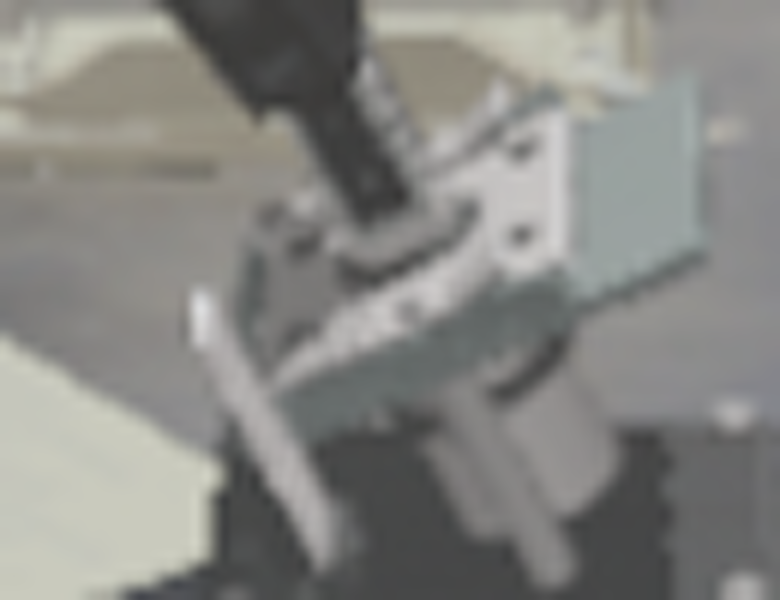

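Request:
{"method": "apply_moves", "body": {
  "plan": "0 0.02 -0.01 0 0 0 0; 0 0 0 0 0 0 0; 0 0 0 0 0 0 0; 0 0 0 0 0 0 0; 0 0 0 0 0 0 0"
}}

```text
time_s: 16.2
eef_pos: [0.5365, 0.1939, 0.1005]
eef_rot: [-0.391, 0.616, 0.577, -0.367]
wrist_force: [4.9, -0.3, 1.6]
opening: 0.156
```

```bash
python3 seat.py 90 1.1 28
```

```text
16.2 p [0.5365 0.1939 0.1005] F seat [ 5.15  0.03 -0.63] torque tool [-0.76 -0.    0.02] open 0.156
TCP in seat mm [ 1.1  1.3 27.6]
shift in present tool axes [-0.   -0.   -1.78] turn [ 0.02 -0.   -0.01] shift in final tool axes [-0.   -0.01 -1.78]
```

Request:
{"method": "apply_moves", "body": {
  "plan": "0 0 -0.05 0 0 0 0; 0 0 -0.1 0 0 0 0; 0 0 -0.15 0 0 0 0; 0 0 -0.15 0 0 0 0; 0 0 -0.15 0 0 0 0"
}}

```text
time_s: 16.7
eef_pos: [0.5633, 0.192, 0.1126]
eef_rot: [-0.391, 0.615, 0.577, -0.368]
wrist_force: [0.8, -0.3, -1.8]
opening: 0.155
```

```bash
python3 seat.py 95 1.0 28
```

```text
16.7 p [0.5633 0.192  0.1126] F seat [-0.07 -0.25 -1.97] torque tool [0.35 0.01 0.05] open 0.155
TCP in seat mm [30.6  1.  27.2]
shift in present tool axes [ 0.   -0.02 -1.29] turn [ 0.   -0.   -0.02] shift in final tool axes [-0.   -0.02 -1.29]
```

Request:
{"method": "apply_moves", "body": {
  "plan": "0 0 -0.25 0 0 0 0; 0 0 -0.25 0 0 0 0; 0 0 -0.3 0 0 0 0; 0 0 -0.3 0 0 0 0; 0 0 -0.3 0 0 0 0"
}}

```text
time_s: 17.2
eef_pos: [0.6276, 0.188, 0.1429]
eef_rot: [-0.391, 0.616, 0.577, -0.368]
wrist_force: [-0.3, -0.3, -1.4]
opening: 0.151
```

```bash
python3 seat.py 95 1.0 28; python3 - <<'E'
from h import *
# tray pose check, target TCP, world
R=Ro.from_euler('Z',.011).as_matrix(); print(R@[0,-.035,0]+[.568,-.352,0])
E
```

```text
17.2 p [0.6276 0.188  0.1429] F seat [-0.82 -0.27 -1.14] torque tool [ 0.35 -0.02  0.06] open 0.151
TCP in seat mm [101.8   1.   27.5]
shift in present tool axes [ 0.   -0.01  0.14] turn [ 0.01 -0.01 -0.02] shift in final tool axes [ 0.   -0.01  0.14]
[ 0.56838499 -0.38699788  0.        ]
```

Request:
{"method": "apply_moves", "body": {
  "plan": "0 -0.3 0 0 0 0 0; 0 -0.6 0 0.3 0 0 0; 0 -0.6 0 0.7 0 0 0; -0.2 -0.2 0 0.8 0 0 0; -0.5 0 0 0.8 0 0 0"
}}

```text
time_s: 17.7
eef_pos: [0.5919, 0.157, 0.2245]
eef_rot: [-0.481, 0.547, 0.515, -0.453]
wrist_force: [1.3, -0.5, -1.8]
opening: 0.156
```

```bash
python3 n.py .568 -.387 .16 .011; python3 - <<'E'
from h import *
T=ctrl.get_calibration("top")
K=T['intrinsics']
def back(u,v,z):
    d=T['R'].T@np.array([(u-K[0,2])/K[0,0],(v-K[1,2])/K[1,1],1]); C=-T['R'].T@T['t']; return C+d*(z-C[2])/d[2]
for p in px(390,200,7,[(143,255),(287,257),(285,345),(145,345)]): print("block",np.round(back(*p,.022),4))
for p in px(390,200,7,[(612,150),(620,428),(145,430)]): print("floor",np.round(back(*p,.002),4))
E
```

```text
17.7 [0.5919 0.157  0.2245] [ 1.34 -0.46 -1.77] 0.156
shift in present tool axes [-1.089e+01  1.290e+00 -1.000e-02] turn [ 1.07 -0.59 -0.03] shift in final tool axes [-10.87   1.29   0.6 ]
block [ 0.5732 -0.2643  0.022 ]
block [ 0.5741 -0.3158  0.022 ]
block [ 0.5423 -0.3149  0.022 ]
block [ 0.5407 -0.265   0.022 ]
floor [ 0.6215 -0.4394  0.002 ]
floor [ 0.5193 -0.44    0.002 ]
floor [ 0.5132 -0.2687  0.002 ]
```

Request:
{"method": "apply_moves", "body": {
  "plan": "-0.9 0 0.1 0.4 -0.2 0 0; -1 0 0.1 0.4 -0.2 0 0; -1 0 0.1 0.25 -0.2 0 0; -1 0 0.1 0 0 0 0; -1 0 0.1 0 0 0 0"
}}

```text
time_s: 18.2
eef_pos: [0.5612, -0.0904, 0.2207]
eef_rot: [0.496, -0.499, -0.501, 0.504]
wrist_force: [0.2, -0.4, -1.7]
opening: 0.153
```

```bash
python3 n.py .568 -.380 .16 .011
```

```text
18.2 [ 0.5612 -0.0904  0.2207] [ 0.21 -0.42 -1.69] 0.153
shift in present tool axes [-5.79  1.25 -0.09] turn [ 0.   -0.02 -0.05] shift in final tool axes [-5.79  1.21 -0.07]
```

Request:
{"method": "apply_moves", "body": {
  "plan": "-1 0 0 0 0 -0.04 0; -1 0 0 0 0 0 0; -1 0 0 0 0 0 0; -1 0 0 0 0 0 0; -0.8 0 0 0 0 0 0"
}}

```text
time_s: 18.7
eef_pos: [0.5627, -0.3318, 0.221]
eef_rot: [0.498, -0.499, -0.501, 0.502]
wrist_force: [0.8, -0.3, -1.8]
opening: 0.152
```

```bash
python3 n.py .568 -.380 .16 .011
```

```text
18.7 [ 0.5627 -0.3318  0.221 ] [ 0.78 -0.25 -1.84] 0.152
shift in present tool axes [-0.96  1.22 -0.1 ] turn [ 0.   -0.03 -0.02] shift in final tool axes [-0.97  1.22 -0.1 ]
```

Request:
{"method": "apply_moves", "body": {
  "plan": "-0.5 0.2 -0.06 0 -0.03 -0.02 0; -0.46 0.5 -0.06 0 0 0 0; 0 0.6 0 0 0 0 0; 0 0.6 0 0 0 0 0; 0 0 0 0 0 0 0"
}}

```text
time_s: 19.2
eef_pos: [0.5666, -0.3743, 0.12]
eef_rot: [-0.501, 0.493, 0.503, -0.503]
wrist_force: [-0.4, 0.6, -3.5]
opening: 0.155
```

```bash
python3 n.py .569 -.380 .045 .011; python3 - <<'E'
from h import *
im=ctrl.camera("wrist")[:,:,::-1]
cv2.imwrite("pics/w20.png",im)
im=ctrl.camera("side")[:,:,::-1]
cv2.imwrite("pics/side20.png",cv2.resize(im[240:390,280:400],None,fx=4,fy=4,interpolation=cv2.INTER_CUBIC))
E
```

```text
19.2 [ 0.5666 -0.3743  0.12  ] [-0.4   0.6  -3.46] 0.155
shift in present tool axes [-0.13  1.5  -0.06] turn [-0.06  0.    0.07] shift in final tool axes [-0.12  1.5  -0.05]
```

View pics/w20.png

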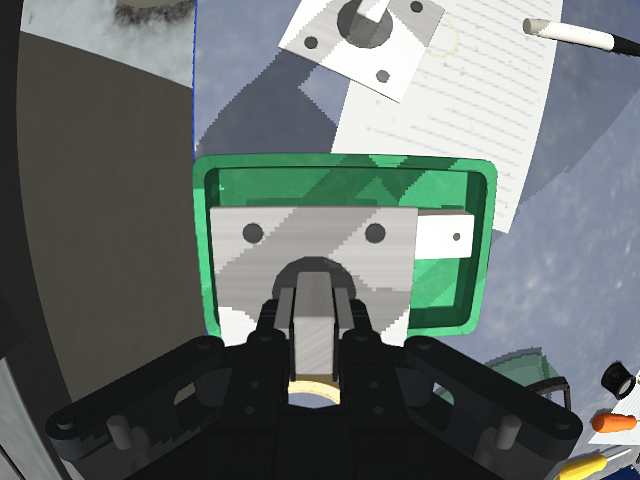

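View pics/side20.png

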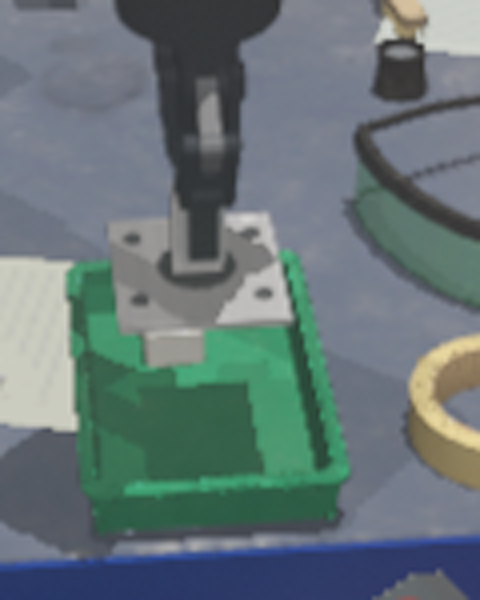

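Request:
{"method": "apply_moves", "body": {
  "plan": "-0.13 0.3 -0.05 -0.05 0 0.06 0; 0 0.5 0 0 0 0 0; 0 0.4 0 0 0 0 0; 0 0.1 0 0 0 0 0; 0 0 0 0 0 0 0"
}}

```text
time_s: 19.8
eef_pos: [0.5725, -0.3829, 0.0617]
eef_rot: [0.494, -0.5, -0.503, 0.503]
wrist_force: [-0.5, 0.3, -2.0]
opening: 0.157
```

```bash
python3 n.py .569 -.380 .03 .011; python3 - <<'E'
from h import *
im=ctrl.camera("wrist")[:,:,::-1]
cv2.imwrite("pics/w21.png",im)
E
```

```text
19.8 [ 0.5725 -0.3829  0.0617] [-0.55  0.3  -2.  ] 0.157
shift in present tool axes [0.06 0.63 0.07] turn [ 0.05  0.01 -0.05] shift in final tool axes [0.06 0.63 0.07]
```

View pics/w21.png

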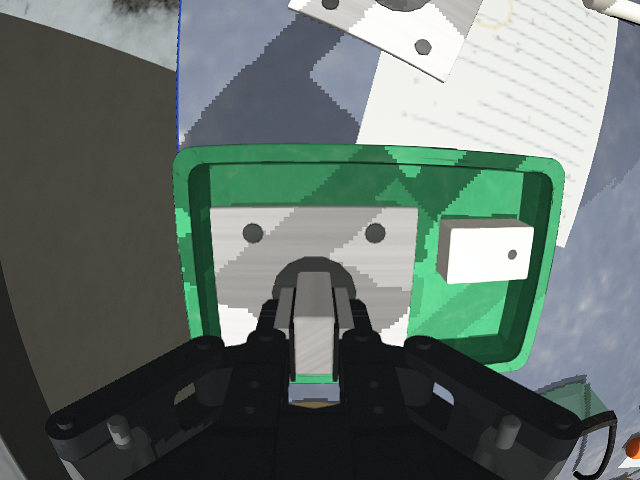

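Request:
{"method": "apply_moves", "body": {
  "plan": "0.09 0 0.06 0.03 0 -0.03 0; 0 0.2 0 0 0 0 0; 0 0.2 0 0 0 0 0; 0 0.1 0 0 0 0 0; 0 0 0 0 0 0 0"
}}

```text
time_s: 20.35
eef_pos: [0.5679, -0.3772, 0.0336]
eef_rot: [0.497, -0.497, -0.503, 0.503]
wrist_force: [0.6, 0.3, -2.3]
opening: 0.154
```

```bash
python3 n.py .569 -.379 .028 .011; python3 - <<'E'
from h import *
im=ctrl.camera("wrist")[:,:,::-1]
cv2.imwrite("pics/w22.png",im)
E
```

```text
20.35 [ 0.5679 -0.3772  0.0336] [ 0.58  0.3  -2.26] 0.154
shift in present tool axes [-0.04  0.11 -0.02] turn [-0.01  0.01  0.  ] shift in final tool axes [-0.04  0.11 -0.02]
```

View pics/w22.png

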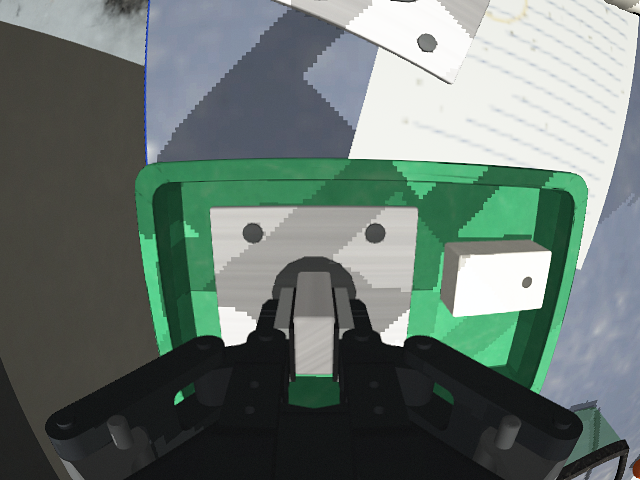

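Request:
{"method": "apply_moves", "body": {
  "plan": "0 0.03 0 0 0 0 0; 0 0.03 0 0 0 0 0; 0 0.02 0 0 0 0 0; 0 0.02 0 0 0 0 0; 0 0 0 0 0 0 0"
}}

```text
time_s: 20.9
eef_pos: [0.5688, -0.378, 0.0303]
eef_rot: [0.496, -0.498, -0.503, 0.503]
wrist_force: [0.0, -0.1, -3.1]
opening: 0.153
```

```bash
python3 n.py .569 -.379 .028 .011;python3 - <<'E'
from h import *
for i in range(3):
    im=ctrl.camera("side")[:,:,::-1]; print(ctrl.get_obs()['wrist_force'],ctrl.get_obs()['eef_pos'])
cv2.imwrite("pics/side23.png",cv2.resize(im[240:390,280:400],None,fx=4,fy=4,interpolation=cv2.INTER_CUBIC))
E
```

```text
20.9 [ 0.5688 -0.378   0.0303] [ 0.02 -0.08 -3.09] 0.153
shift in present tool axes [-0.02  0.05 -0.  ] turn [ 0.01  0.01 -0.02] shift in final tool axes [-0.02  0.05 -0.  ]
[ 0.53840872 -0.0761942  -1.76403022] [ 0.56878711 -0.37797718  0.03036892]
[ 0.04253317  0.14492484 -1.60046629] [ 0.5688196  -0.37805148  0.03045363]
[-0.45261103 -0.31910348 -1.43272585] [ 0.56886361 -0.3780426   0.03051045]
```

View pics/side23.png

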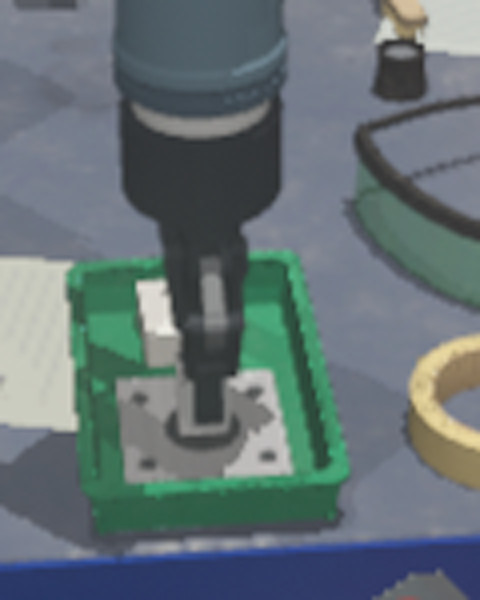

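Inside the tray, not yet bearing on the floor; creep lower.

Request:
{"method": "apply_moves", "body": {
  "plan": "0 0.02 0 0 0 0 0; 0 0.02 0 0 0 0 0; 0 0.01 0 0 0 0 0; 0 0 0 0 0 0 0; 0 0 0 0 0 0 0"
}}

```text
time_s: 21.55
eef_pos: [0.5688, -0.3781, 0.0281]
eef_rot: [0.496, -0.498, -0.503, 0.503]
wrist_force: [0.0, 0.4, 0.4]
opening: 0.158
```

```bash
python3 n.py .569 -.379 .028 .011
```

```text
21.55 [ 0.5688 -0.3781  0.0281] [0.04 0.36 0.35] 0.158
shift in present tool axes [-0.02  0.   -0.  ] turn [ 0.01  0.01 -0.02] shift in final tool axes [-0.02  0.   -0.  ]
```

Request:
{"method": "apply_moves", "body": {
  "plan": "0 0.01 0 0 0 0 0; 0 0.01 0 0 0 0 0; 0 0 0 0 0 0 0; 0 0 0 0 0 0 0; 0 0 0 0 0 0 0"
}}

```text
time_s: 22.05
eef_pos: [0.5689, -0.3781, 0.028]
eef_rot: [0.496, -0.498, -0.503, 0.503]
wrist_force: [-4.1, 1.7, 6.5]
opening: 0.156
```

```bash
python3 n.py .569 -.379 .028 .011
```

```text
22.05 [ 0.5689 -0.3781  0.028 ] [-4.06  1.74  6.46] 0.156
shift in present tool axes [-0.02  0.   -0.  ] turn [ 0.01  0.01 -0.02] shift in final tool axes [-0.02  0.   -0.  ]
```

Request:
{"method": "apply_moves", "body": {
  "plan": "0 0 0 0 0 0 0.2; 0 0 0 0 0 0 0.25; 0 0 0 0 0 0 0.35; 0 0 0 0 0 0 0.4; 0 0 0 0 0 0 0.4"
}}

```text
time_s: 22.55
eef_pos: [0.5688, -0.378, 0.0268]
eef_rot: [0.496, -0.498, -0.503, 0.503]
wrist_force: [0.4, -0.1, -0.3]
opening: 0.4
```

Request:
{"method": "apply_moves", "body": {
  "plan": "0 -0.2 0 0 0 0 0.4; 0 -0.4 0 0 0 0 0.4; 0 -0.8 0 0 0 0 0.4; 0 -0.8 0 0 0 0 0.4; 0 -0.8 0 0 0 0 0.4"
}}

```text
time_s: 23.05
eef_pos: [0.5686, -0.3776, 0.1792]
eef_rot: [0.496, -0.498, -0.503, 0.503]
wrist_force: [0.0, -0.0, 1.5]
opening: 0.401
```

```bash
python3 - <<'E'
from h import *
o=ctrl.get_obs(); print(o['time_s'],o['eef_pos'],o['wrist_force'],o['opening'])
im=ctrl.camera("side")[:,:,::-1]
cv2.imwrite("pics/side24.png",cv2.resize(im[160:410,210:410],None,fx=2.4,fy=2.4,interpolation=cv2.INTER_CUBIC))
im=ctrl.camera("wrist")[:,:,::-1]; cv2.imwrite("pics/w24.png",im)
E
```

```text
23.05 [ 0.56856335 -0.37763666  0.17919117] [ 0.04917492 -0.02226233  1.45429701] 0.40083435573907455
```

View pics/side24.png

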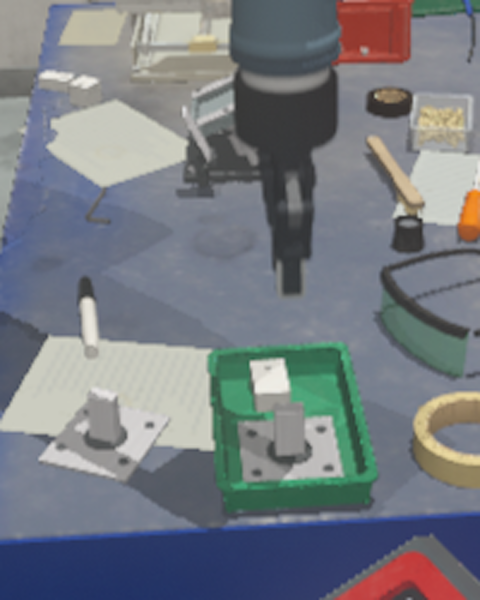

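View pics/w24.png

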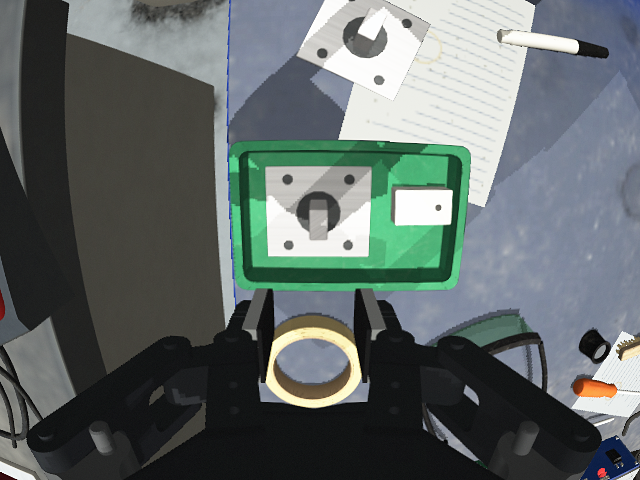

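```bash
python3 -c "
from bench import ctrl
print(ctrl.hand_in(), ctrl.get_obs()['time_s'])"
```

```text
the job is handed in; nothing more can be done
the job is handed in; nothing more can be done
```

The job is done and handed in at about 23 s of the 61 s allowed; the hand-in gave no verdict.

- **Home:** I took the carrier farthest from the base and slid it down under the lips until it bore on the stop, with about 4–5 N pushing back.
- **Pull:** I pulled square to the slope in small steps to about 19 N on the wrist and held there for about 1.4 s. The travel came out at about 16–18 mm:
    - The bed corners in the side picture gave about 17 mm.
    - The force, corrected for the carrier's weight, gave 16–18 mm.
    - The wrist picture seemed to show the pointer only near the lower mark. I discounted it because the pointer stands in front of the scale and the oblique view shifts it by several millimetres.
- **Ease down:** I lowered the bed in steps of about 1–1.5 mm. The side picture showed its corner back where it started, and the plate was still against the stop.
- **Tray:** I slid the plate out up the slope, set it on the tray floor until the wrist felt contact, let go and moved the gripper about 15 cm clear.

**Last checks:** The final pictures show the plate flat, lug up, in the free end of the tray, clear of the walls and the block. The block, the tray and the bystanders in view show no visible movement. The block's 50 mm side lies along the tray's y, not x as the task says; that did not affect the placing.

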